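# Stand the rinsed plates in the drying rack

### The job

Put away the rinsed plates: stand every plate on edge, fully down in a slot of the drying rack and with its coloured band up, the blue-banded ones in the slots behind the blue name plate and the orange-banded ones in the slots behind the orange one. That means all the plates lying on the sloping stand and also any plate already in the rack that stands behind the wrong colour, one plate to a slot. Also put the small white rinsing dish back upright in the middle of its round black mat, and do not disturb the glass beaker behind the rack.

Things in the scene. Friction and masses are not known exactly. Their poses are not given: they have to be found in the camera images.
- stand: fixed aluminium draining stand, 300 mm wide (y), 110 deep, 80 high, origin under its centre; its board slopes up and away from the robot, with four bays 72 mm apart between low ribs (y = -108, -36, 36, 108 mm) and a ledge at its foot 30 mm above the bench; a bay may be empty
- rack: fixed white rack, 360 mm along its x, 84 along its y, origin under its centre. Eight slots across it at x = -155, -115, -75, -35, 35, 75, 115, 155 mm, 12 mm wide between fins (slot floor 12, fin tops 52 mm above the bench; fins 72 mm long along y). A plate in a slot has its thickness along the rack's x, its width along the rack's y, its middle 67 mm above the bench.
- tag_blue: fixed blue name plate, 150 x 12 x 30 mm, on the robot's side of the rack; the four slots behind it are for blue plates. Origin under its centre, axes parallel to the rack's; these slots lie at -60, -20, 20, 60 mm along its x, their middles 49 mm along its +y. Which half of the rack it marks varies.
- tag_orange: the same in orange: it marks the group of four slots for the orange plates
- dish_center (a point): low round white porcelain dish, open at the top, straight wall, 62 mm across, 40 mm high, wall 4 mm, 0.11 to 0.23 kg; stands upright on the bench; this point is on its axis, 20 mm above its foot
- mat: round black rubber mat, 90 mm across, 3 mm thick, fixed on the bench; origin under its centre. The dish's home.
- beaker_center (a point): clear glass beaker, 78 mm across, 94 mm high, loose bystander behind the rack; this point is on its axis half-way up. To be left alone.
- blue0_center (a point): white plate, blue band along its top edge, thin blue line near its foot; 110 high, 64 wide, 8 thick, 0.13 kg; this point is its middle. Axes: x through the thickness, y along the width, z up to the wide band. Starts standing in one of the two groups of the rack, not always that of its own colour.
- blue1_center (a point): white plate, blue band along its top edge, thin blue line near its foot; 110 high, 64 wide, 8 thick, 0.13 kg; this point is its middle. Axes: x through the thickness, y along the width, z up to the wide band. May be absent; starts lying on the sloping stand, top edge up and away from the robot (z axis 35 degrees off vertical); its upper 40 mm stick out past the board, free for fingers in front and behind.
- blue2_center (a point): white plate, blue band along its top edge, thin blue line near its foot; 110 high, 64 wide, 8 thick, 0.13 kg; this point is its middle. Axes: x through the thickness, y along the width, z up to the wide band. May be absent; starts lying on the sloping stand, top edge up and away from the robot (z axis 35 degrees off vertical); its upper 40 mm stick out past the board, free for fingers in front and behind.
- blue3_center (a point): white plate, blue band along its top edge, thin blue line near its foot; 110 high, 64 wide, 8 thick, 0.13 kg; this point is its middle. Axes: x through the thickness, y along the width, z up to the wide band. Starts standing in one of the two groups of the rack, not always that of its own colour.
- orange0_center (a point): white plate, orange band along its top edge, thin orange line near its foot; 110 high, 64 wide, 8 thick, 0.13 kg; this point is its middle. Axes: x through the thickness, y along the width, z up to the wide band. Starts standing in one of the two groups of the rack, not always that of its own colour.
- orange1_center (a point): white plate, orange band along its top edge, thin orange line near its foot; 110 high, 64 wide, 8 thick, 0.13 kg; this point is its middle. Axes: x through the thickness, y along the width, z up to the wide band. May be absent; starts lying on the sloping stand, top edge up and away from the robot (z axis 35 degrees off vertical); its upper 40 mm stick out past the board, free for fingers in front and behind.
- orange2_center (a point): white plate, orange band along its top edge, thin orange line near its foot; 110 high, 64 wide, 8 thick, 0.13 kg; this point is its middle. Axes: x through the thickness, y along the width, z up to the wide band. May be absent; starts lying on the sloping stand, top edge up and away from the robot (z axis 35 degrees off vertical); its upper 40 mm stick out past the board, free for fingers in front and behind.
- orange3_center (a point): white plate, orange band along its top edge, thin orange line near its foot; 110 high, 64 wide, 8 thick, 0.13 kg; this point is its middle. Axes: x through the thickness, y along the width, z up to the wide band. Starts standing in one of the two groups of the rack, not always that of its own colour.
Things that resemble listed ones, but are neither listed nor needed, are in the scene too. What is shaped like the part that bears orange3_center but red is not meant.

How it is judged:
By the outcome, as a careful person would: the job done as asked, in the order asked, and still so for the second after the job is handed in, with the robot touching nothing.
Of blue1, blue2, orange1, orange2 only 3 to 4 are there at a start; the rules pass over those that are not, and their reading is None.
At some moment in a run one of dish may be knocked a few centimetres aside while the robot is not near it.
Once in a run the grip may slacken for a moment while it holds something.
It also fails if it takes over 210 s, if anything falls off the work surface, if the arm or the gripper's body presses on something with over 40 N, if the wrist force passes 120 N, or if a joint passes its speed limit or range.

### The arm

A 6-joint arm with a two-finger parallel gripper is mounted at the origin on a cart in front of the work surface, level with it; the furniture and walls round the work are solid. World frame = base frame: x ahead of the robot, y to its left, z up, the work surface at z = 0. Lengths are in mm, angles in rad, forces in N, time in s.
With the tool pointing down it reaches from about 350 to 800 mm from the base axis. Payload 7.3 kg.
Tool frame: the origin (TCP) lies at the very end of the fingers, on their centre line; the grasp point (between the pads) lies 19 mm behind it; z points along the fingers, y is the line along which they close (so a half turn about z gives the same grasp; the last joint's range is limited). The gripper opens to 85 mm and grips with 20 to 120 N. Pads are 22 mm wide; open, the fingers measure 114 mm over their backs; the gripper's body (76 mm by 85 mm) begins 54 mm behind the grasp point. The pads swing forward as they close: fully open they stand 13 mm farther back than shut.
Start: joints at [-1.345, 0.342, 1.524, -0, 1.275, -0.146], TCP at [190.752, -489.14, 231.322] pointing down, gripper open.
Joint ranges: [-2.53, 2.53], [-0.77, 2.02], [0.04, 2.7], [-1, 4.14], [0.28, 2.66], [-3.11, 3.11]. Speed limits (rad/s): [2.57, 2.57, 3.14, 3.14, 3.14, 3.14].

### API

Orientations are given as a unit quaternion [x, y, z, w].
In Python, from plant import * gives the robot as it stands.
- The arm moves only by the tool servo_tool, never from a script. Its argument "plan" is text: rows parted by semicolons, each of 6 numbers parted by spaces: the shift along the world's x, y, z in cm, then the turn, a rotation vector about the world's x, y, z in rad. A call has 1 to 12 rows; each row is the pose to reach, as a shift and turn from the pose commanded when the call began; what a row does not reach only later rows make up. A row lasts 1/12 s, in which the tool goes at most 41.7 mm and 7.16 degrees, less where a joint would pass 70% of its speed; a pose out of reach is approached as far as the arm can. A call with a gripper value outside its range is refused whole. "jaw" is the gripper command: -1 is fully open, 1 is shut, values between are in proportion, set as the call begins (left out, the last holds). The fingers move at their own pace and stop on an object; the grip force is fixed at half the most. Time passes only in rows, so rows that repeat a pose let the fingers close. It gives the time, the measured TCP pose, the force, the opening and the grip force at its end, in the units of the state.
- read_state(): the state, without advancing time (a new reading comes with each control period).
- read_camera(name): name is "scene" or "side" or "wrist"; returns the picture (420x560x3 uint8, red, green, blue); there is no depth.
- camera_info(name): a dict with "fx", "fy", "cx", "cy" (pixels), "position" and "orientation" of the camera in the world. Camera axes: x right, y up, looking along -z (the intrinsics and any distortion apply to the point x, -y, -z); pixel columns grow to the right and rows downward; lengths in mm; the calibration is good to about 2 mm. A picture is of the moment at which its call begins: read the wrist's pose just before it. camera_info takes no time and is no camera call; for the wrist camera it gives the pose at the moment of the call.
- hand_in(): hands the job in; it is judged then, once.
Trained networks look in the newest picture that a camera, given by its name, has taken for a name from the list of things; names that differ only in an ending like _2 or _b are one class to them, and where a whole thing is asked for, a point or a joint stands for the part that bears it (a point fixed in the world has none). Each returns a list of dicts, best first, with "conf" (0 to 1); they miss things now and then, are a little off and sometimes report something else, mostly with a low value. They report only what shows in the picture. A call takes as long as a camera call. They do not tell look-alikes from the thing itself.
- search_frame(camera, target): "uv" ([column, row] in pixels, amid what is visible of it).
- tip_of(camera, target): "uv" ([column, row] in pixels: a listed point, or the origin of a listed thing).
The state is a dict: "t": time; "joint_positions": joint angles; "qd": joint speeds; "tau": joint torques, N m; "position": TCP position; "tcp_rot": TCP orientation; "wrist_force": force on the tool from outside, world axes, zero at the start; "torque": the same for the moment, N m; "width": finger opening in mm; "finger_force": force on a finger pad.
Only numpy, scipy, OpenCV 4.12 (cv2) and the standard library are available. Lean on these libraries where they do the work, as an engineer would, in place of code of your own. Each camera call takes 0.05 s, during which the arm holds its last target. There are 200 camera calls.

## Working session

There is one attempt and no reset: what is moved stays moved. The work goes in short steps, Python scripts to look and compute and a tool call to move; the robot and the scene stay as the last step left them, time stands still between calls to the robot, and variables do not carry over. Pictures are saved under pics/ and viewed, at most 14 in all, crops included, and the job is handed in when it is done.

Besides the shell and the picture viewer there is one more tool, called after ">>>" as name(argument=value, ...), one argument or row to a line, values as JSON. servo_tool: Moves the arm, as the interface text tells. Its arguments: {"type":"object","properties":{"plan":{"type":"string"},"jaw":{"type":"number"}},"required":["plan"]}

```bash
ls; mkdir -p pics
cat > h.py <<'E'
from plant import *
import numpy as np, cv2
from scipy.spatial.transform import Rotation as R
def ray(ci,uv):
    x=(uv[0]-ci['cx'])/ci['fx']; y=(uv[1]-ci['cy'])/ci['fy']
    d=R.from_quat(ci['orientation']).apply([x,-y,-1.0])
    return np.array(ci['position'],float),d/np.linalg.norm(d)
def onz(ci,uv,z):
    p,d=ray(ci,uv); return p+d*(z-p[2])/d[2]
def proj(ci,P):
    c=R.from_quat(ci['orientation']).inv().apply(np.array(P,float)-ci['position'])
    c=np.atleast_2d(c); return np.c_[ci['cx']+ci['fx']*c[:,0]/-c[:,2], ci['cy']-ci['fy']*c[:,1]/-c[:,2]]
def tri(c1,u1,c2,u2):
    p,d=ray(c1,u1);q,e=ray(c2,u2)
    s=np.linalg.lstsq(np.c_[d,-e],q-p,rcond=None)[0]
    a=p+d*s[0];b=q+e*s[1];return (a+b)/2,np.linalg.norm(a-b)
def snap(name,fn):
    im=read_camera(name); cv2.imwrite('pics/'+fn,im[:,:,::-1]); return im
E
python3 - <<'E'
from h import *
for n in ['scene','side','wrist']:
    snap(n,n+'0.png'); print(n,camera_info(n))
np.set_printoptions(precision=1,suppress=True)
for t in ['rack','tag_blue','tag_orange','stand','mat','dish_center','beaker_center','blue0_center','orange0_center']:
    for c in ['scene','side']:
        print(t,c,[(np.round(d['uv'],1).tolist(),round(d['conf'],2)) for d in tip_of(c,t)])
print(read_state())
E
```

```text
pics
scene {'fx': 403.2594030289959, 'fy': 403.2594030289959, 'cx': 290.4941552105504, 'cy': 204.6802507632125, 'position': array([ 101.4487135 , -762.38833836, 1012.55298371]), 'orientation': array([ 0.30971533, -0.10371454, -0.31549924,  0.89094328])}
side {'fx': 444.3411210680198, 'fy': 444.3411210680198, 'cx': 279.36221487720775, 'cy': 207.6096231530459, 'position': array([ 97.3247213 , 733.26786883, 597.62135761]), 'orientation': array([-0.11975261,  0.50224246,  0.82887218, -0.2153665 ])}
wrist {'fx': 295.6461930004705, 'fy': 295.6461930004705, 'cx': 280.07994826934265, 'cy': 212.88600578279087, 'position': array([ 254.56388583, -465.61418819,  374.5777894 ]), 'orientation': array([-0.11145621,  0.07662147, -0.55896679,  0.81808483])}
rack scene [([301.8, 195.7], 0.93), ([232.0, 187.0], 0.66)]
rack side [([247.1, 232.1], 0.87)]
tag_blue scene [([271.6, 183.9], 0.82)]
tag_blue side [([229.7, 217.3], 0.62), ([240.8, 250.3], 0.59), ([248.9, 230.8], 0.52)]
tag_orange scene [([302.7, 218.4], 0.82)]
tag_orange side [([285.9, 219.4], 0.94)]
stand scene [([234.4, 212.7], 0.77), ([316.5
[... 260 characters left out ...]
7, 222.6], 0.75)]
beaker_center scene [([316.6, 159.4], 0.78)]
beaker_center side [([193.6, 211.9], 0.92)]
blue0_center scene [([278.5, 160.9], 0.79)]
blue0_center side [([218.4, 228.6], 0.76)]
orange0_center scene [([314.8, 197.0], 0.87), ([303.9, 218.5], 0.69)]
orange0_center side [([261.3, 195.3], 0.8)]
{'t': 1.05, 'joint_positions': array([-1.3,  0.3,  1.5, -0. ,  1.3, -0.1]), 'qd': array([-0., -0.,  0., -0.,  0., -0.]), 'tau': array([ -0. , -43.4, -24.6,  -0. ,   0. ,  -0. ]), 'position': array([ 190.8, -489.1,  231.3]), 'tcp_rot': array([ 1. ,  0.2, -0. ,  0. ]), 'wrist_force': array([-0.5,  0.1, -0. ]), 'torque': array([ 0.,  0., -0.]), 'finger_force': 0.0, 'width': 85.22916746413858}
```

Run:
```python
import cv2
a=cv2.imread('pics/scene0.png');b=cv2.imread('pics/side0.png')
cv2.imwrite('pics/a.png',cv2.resize(a[110:320,190:390],(760,600)[:2] if 0 else (571,600),interpolation=cv2.INTER_CUBIC))
cv2.imwrite('pics/b.png',cv2.resize(b[130:310,150:420],(800,533),interpolation=cv2.INTER_CUBIC))
```

```text
(no output)
```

View pics/a.png

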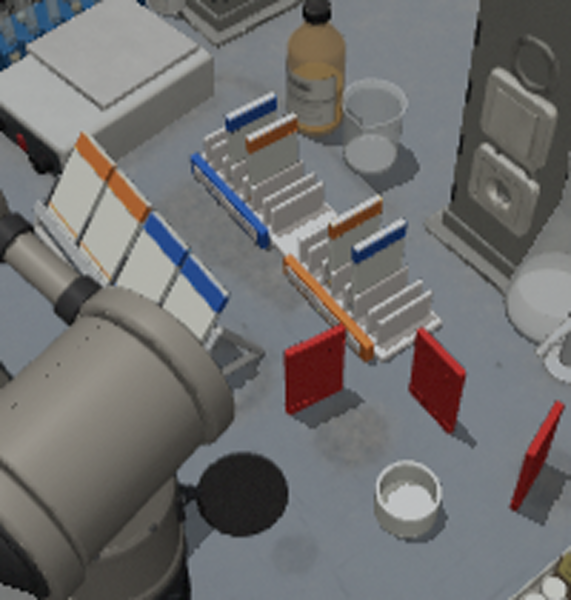

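View pics/b.png

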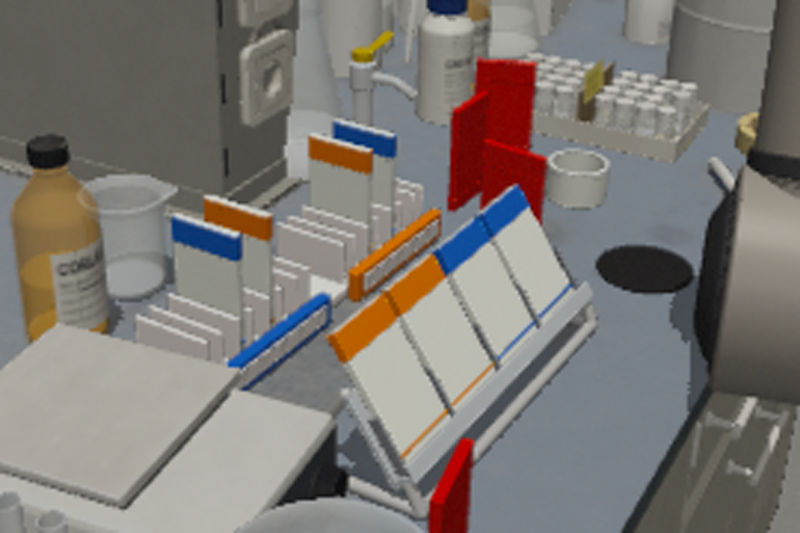

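The scene crop shows the stand with four plates, in order orange, orange, blue, blue. The rack's blue half holds one blue and one orange plate (about uv 277,152 and 285,157), and its orange half holds one orange and one blue (314,187 and 322,195). The look-alikes are the red plates, at about (300,238), (342,242) and (378,270), with one more beside the stand. The white dish is at (332,283) and the black mat at (274,283). The glass beaker is behind the rack at (320,152), next to an amber bottle.

Run:
```python
from h import *
np.set_printoptions(precision=1,suppress=True)
S=camera_info('scene');D=camera_info('side')
def go(n,a,b,z=None):
    p,g=tri(S,a,D,b); print(n,p,'gap',round(g,1),*( [onz(S,a,z),onz(D,b,z)] if z is not None else []))
go('rack',(301.8,195.7),(247.1,232.1),0)
go('tb',(271.6,183.9),(240.8,250.3),0)
go('to',(302.7,218.4),(285.9,219.4),0)
go('mat',(273.7,282.5),(364.8,219.4),0)
go('dish',(331,278.9),(343.3,189.2),20)
go('beak',(316.6,159.4),(193.6,211.9),47)
go('stand',(234.4,212.7),(305.5,262.7),0)
for c in ['scene','side']:
  read_camera(c)
  for t in ['blue1_center','orange1_center']:
    print(t,c,[(np.round(d['uv'],1).tolist(),round(d['conf'],2)) for d in search_frame(c,t)])
    print(t,c,[(np.round(d['uv'],1).tolist(),round(d['conf'],2)) for d in tip_of(c,t)])
# colour band blobs
for c in ['scene','side']:
  im=cv2.imread('pics/%s0.png'%c); h=cv2.cvtColor(im,cv2.COLOR_BGR2HSV)
  for nm,lo,hi in [('blue',(105,150,60),(120,255,255)),('or',(8,150,90),(18,255,255))]:
    m=cv2.inRange(h,lo,hi); n,l,s,ce=cv2.connectedComponentsWithStats(m)
    for i in range(1,n):
      if s[i,4]>25: print(c,nm,s[i],ce[i])
```

```text
rack [ 648.6 -122.9  -13.1] gap 1.7 [ 642.5 -130.6    0. ] [ 635.7 -104.1    0. ]
tb [601.3 -24.9  -2.1] gap 5.6 [597.3 -27.9   0. ] [603.2 -23.7   0. ]
to [ 579.4 -207.3    6.1] gap 7.2 [ 586.3 -202.5    0. ] [ 579.8 -214.8    0. ]
mat [ 386.5 -320.4    1.6] gap 7.7 [ 382.9 -320.6    0. ] [ 391.5 -325.     0. ]
dish [ 498.6 -423.1   28.1] gap 6.7 [ 505.5 -419.5   20. ] [ 500.2 -437.    20. ]
beak [767.7 -61.6  39.2] gap 11.2 [755.8 -70.8  47. ] [766.8 -54.5  47. ]
stand [437.5 -49.8   2.8] gap 8.5 [434.  -49.5   0. ] [444.  -55.2   0. ]
blue1_center scene [([244.8, 201.7], 0.94)]
blue1_center scene [([242.0, 206.1], 0.87)]
orange1_center scene [([229.2, 187.7], 0.98)]
orange1_center scene [([231.0, 189.5], 0.74), ([214.9, 177.3], 0.39)]
blue1_center side [([313.5, 224.7], 0.58)]
blue1_center side [([315.1, 228.1], 0.55)]
orange1_center side [([298.4, 239.2], 0.94), ([248.6, 227.1], 0.57), ([218.5, 220.0], 0.31)]
orange1_center side [([295.6, 240.4], 0.85), ([268.2, 189.2], 0.51)]
scene blue [488  51  18  10  77] [496.7  55.7]
scene blue [229 100   8   9  28] [232.5 102.9]
scene blue
[... 294 characters left out ...]
7   9  80] [296.3 338.4]
scene or [276 152  18  12  62] [284.7 157.6]
scene or [217 157  25  31 170] [228.8 172.2]
scene or [305 181  18  13  60] [313.3 187.3]
scene or [290 200  31  36 150] [306.6 218.1]
side blue [270 103   8   7  32] [273.6 105.8]
side blue [295 126  12   9  95] [300.5 130. ]
side blue [263 172  21  11 105] [273.3 177. ]
side blue [296 193  33  30 295] [311.9 207.5]
side blue [208 204  23  14 166] [219.2 210.8]
side blue [227 229  34  25 146] [243.5 241.5]
side or [344  87  21  27 258] [355.4 101.8]
side or [254 177  21  12 139] [264.1 182.4]
side or [219 198  23  13 161] [230.  204.2]
side or [268 201  31  31 179] [279.8 215.4]
side or [261 216  39  36 423] [279.9 234.2]
```

```bash
cat >> h.py <<'E'
def toolR(az,tilt_axis=None,tilt=0):
    "tool down, tool x at azimuth az (deg); then tilted by rotvec"
    a=np.radians(az); x=np.array([np.cos(a),np.sin(a),0]); z=np.array([0,0,-1.]); r=R.from_matrix(np.c_[x,np.cross(z,x),z])
    return r if tilt_axis is None else R.from_rotvec(np.radians(tilt)*np.array(tilt_axis,float))*r
def to(p,r):
    s=read_state(); dp=(np.array(p)-s['position'])/10; rv=(r*R.from_quat(s['tcp_rot']).inv()).as_rotvec()
    print('shift cm',np.round(dp,2),'turn',np.round(rv,3),'rows',round(max(np.linalg.norm(dp)/4.17,np.degrees(np.linalg.norm(rv))/7.16),1))
E
python3 - <<'E'
from h import *
s=read_state();w=camera_info('wrist');r=R.from_quat(s['tcp_rot']);print(r.as_matrix().round(3))
print('cam off tool',r.inv().apply(w['position']-s['position']).round(1)); rc=r.inv()*R.from_quat(w['orientation']);print(rc.as_matrix().round(3))
to([560,-115,330],toolR(-6))
E
```

```text
[[ 0.932  0.363  0.   ]
 [ 0.363 -0.932 -0.   ]
 [ 0.     0.    -1.   ]]
cam off tool [  68.     1.4 -143.8]
[[ 0.     0.963  0.268]
 [ 1.    -0.    -0.   ]
 [-0.     0.268 -0.963]]
shift cm [36.92 37.41  9.87] turn [ 0.     0.    -0.476] rows 12.8
```

>>> servo_tool(
  plan="5 5 10 0 0 0;10 12 10 0 0 -0.1;17 18 10 0 0 -0.2;20 22 10 0 0 -0.25;24 26 10 0 0 -0.3;28 30 10 0 0 -0.35;32 34 10 0 0 -0.4;36 37 10 0 0 -0.45;39 37.4 10 0 0 -0.476;39 37.4 10 0 0 -0.476;39 37.4 10 0 0 -0.476;39 37.4 10 0 0 -0.476",
  jaw=0.4,
)

```text
t: 2.55
position: [530.9, -156.0, 327.8]
tcp_rot: [0.999, -0.052, 0.0, 0.0]
wrist_force: [0.5, -1.6, 0.5]
width: 25.8
finger_force: 0.0
```

Run:
```python
from h import *
import pickle
im=snap('wrist','w1.png'); pickle.dump(camera_info('wrist'),open('w1.pkl','wb'))
s=read_state(); print(s['t'],s['position'],s['width'])
cv2.imwrite('pics/w1b.png',cv2.resize(im[:,:,::-1],(800,600),interpolation=cv2.INTER_CUBIC))
for t in ['rack','tag_blue','tag_orange','stand','mat','dish_center','beaker_center','blue0_center','orange0_center']:
    print(t,[(np.round(d['uv'],1).tolist(),round(d['conf'],2)) for d in tip_of('wrist',t)])
```

```text
2.6 [ 535.47927516 -151.09948616  327.45873597] 25.69570527657643
rack [([246.4, 105.9], 0.64)]
tag_blue [([187.8, 143.6], 0.86)]
tag_orange [([312.3, 136.9], 0.94), ([140.8, 251.2], 0.74)]
stand []
mat [([386.0, 250.3], 0.74)]
dish_center [([463.6, 179.6], 0.86)]
beaker_center [([182.8, 102.5], 0.24)]
blue0_center [([151.5, 103.6], 0.67)]
orange0_center [([305.8, 100.0], 0.59)]
```

View pics/w1b.png

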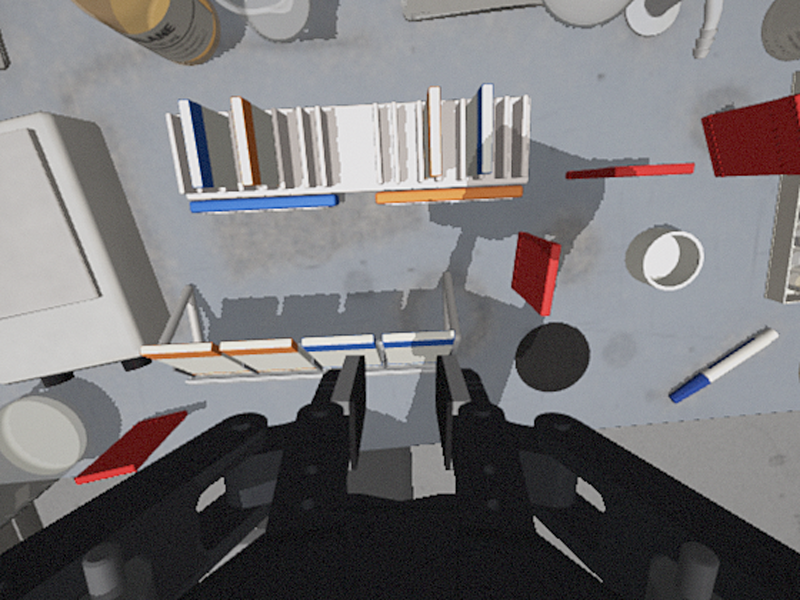

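The wrist view shows the rack nearly aligned with the image. Left to right it holds a blue plate (~190,145), an orange one (~245,140), an orange one (~434,135) and a blue one (~485,130). The stand plates are at the bottom, with the dish at (672,258) and the mat at (552,355). A red look-alike stands at (535,270), and other reds lie outside. I'll settle the arm and fit the poses.

>>> servo_tool(
  plan="3 2 0 0 0 0;5 4 0 0 0 0;5 4 0 0 0 0;5 4 0 0 0 0;5 4 0 0 0 0;5 4 0 0 0 0",
)

```text
t: 3.55
position: [579.0, -118.7, 327.7]
tcp_rot: [0.999, -0.053, -0.0, 0.0]
wrist_force: [0.7, -0.6, 0.6]
width: 25.6
finger_force: 0.0
```

```bash
cat > fit.py <<'E'
from h import *
from scipy.optimize import minimize
def hull(ci,P,shape):
    m=np.zeros(shape,np.uint8); uv=proj(ci,P); cv2.fillConvexPoly(m,cv2.convexHull((uv*16).astype(np.int32)),1,shift=4); return m
def box(c,yaw,sx,sy,z0,z1,M=None):
    P=np.array([[x*sx/2,y*sy/2] for x in(-1,1) for y in(-1,1)]); a=np.array([[np.cos(yaw),-np.sin(yaw)],[np.sin(yaw),np.cos(yaw)]])
    Q=P@a.T+c; return np.array([[*q,z] for q in Q for z in(z0,z1)])
def mask(im,col):
    h=cv2.cvtColor(im,cv2.COLOR_RGB2HSV)
    return cv2.inRange(h,*{'blue':((100,120,40),(125,255,255)),'or':((6,120,60),(20,255,255))}[col])>0
def blob(m,uv):
    n,l,s,c=cv2.connectedComponentsWithStats(m.astype(np.uint8)); k=1+np.argmin(np.linalg.norm(c[1:]-uv,axis=1)+1e3*(s[1:,4]<25)); return (l==k),s[k],c[k]
E
python3 - <<'E'
from fit import *
import pickle
np.set_printoptions(precision=2,suppress=True)
im=snap('wrist','w2.png'); w=camera_info('wrist'); pickle.dump(w,open('w2.pkl','wb'))
s=read_state(); print(s['t'],s['position'],R.from_quat(s['tcp_rot']).as_matrix().round(3))
obs=[]
for c,t in(('blue','tag_blue'),('or','tag_orange')):
    g=onz(w,(0,0),0); p={'tag_blue':[602,-25,20],'tag_orange':[583,-208,20]}[t]
    m,st,ce=blob(mask(im,c),proj(w,p)[0]); print(t,st,ce,onz(w,ce,28)); obs.append(m)
def cost(v):
    c=0
    M=np.array([v[0],v[1]]);yaw=v[2]*1e-2; X=np.array([np.cos(yaw),np.sin(yaw)]);Y=np.array([-X[1],X[0]])
    for sg,m in zip((-1,1),obs):
        h=hull(w,box(M+sg*95*X-49*Y,yaw,150,12,0,30),m.shape); h=cv2.GaussianBlur(h.astype(np.float32),(0,0),1); o=cv2.GaussianBlur(m.astype(np.float32),(0,0),1)
        c+=((h-o)**2).sum()
    return c
r=min((minimize(cost,[640+dx,-120+dy,-167+a],method='Nelder-Mead',options=dict(initial_simplex=np.array([640+dx,-120+dy,-167+a])+np.array([[0,0,0],[8,0,0],[0,8,0],[0,0,8]]))) for dx in(-6,4) for dy in(-5,5) for a in(-5,5,12)),key=lambda r:r.fun)
print(r.x,r.fun)
M=r.x[:2];yaw=r.x[2]*.01;X=np.array([np.cos(yaw),np.sin(yaw)]);Y=np.array([-X[1],X[0]])
for xs in(-155,-115,-75,-35,35,75,115,155):
    q=M+xs*X; print(xs,q, proj(w,[*q,122])[0])
big=cv2.resize(im[:,:,::-1],None,fx=2,fy=2,interpolation=cv2.INTER_CUBIC)
for xs in(-155,-115,-75,-35,35,75,115,155):
  for z in(12,52):
    a=[proj(w,[*(M+xs*X+y*Y),z])[0]*2 for y in(-36,36)]; cv2.line(big,*[tuple(int(k) for k in p) for p in a],(0,255,0),1)
cv2.imwrite('pics/w2b.png',big[60:560,140:900])
# bands
for c in('blue','or'):
    n,l,st,ce=cv2.connectedComponentsWithStats(mask(im,c).astype(np.uint8))
    for i in range(1,n):
        if st[i,4]>40: print(c,st[i],ce[i],onz(w,ce[i],122))
E
```

```text
3.6 [ 578.96 -118.76  327.83] [[ 0.99 -0.1   0.  ]
 [-0.1  -0.99 -0.  ]
 [ 0.    0.   -1.  ]]
tag_blue [ 165  113  100   66 1129] [206.55 163.64] [611.58 -13.65  28.  ]
tag_orange [ 291  105  101   68 1041] [339.24 160.16] [ 595.89 -210.32   28.  ]
[ 641.36 -120.94 -163.02] 505.28643798828125
-155 [650.57  33.79] [140.53 142.84]
-115 [648.19  -6.14] [175.1  141.19]
-75 [645.82 -46.07] [209.76 139.54]
-35 [643.44 -86.  ] [244.51 137.89]
35 [ 639.28 -155.88] [305.57 134.98]
75 [ 636.9 -195.8] [340.59 133.31]
115 [ 634.53 -235.73] [375.71 131.63]
155 [ 632.15 -275.66] [410.92 129.95]
blue [367 103   6  57 251] [369.31 130.53] [ 636.51 -228.51  122.  ]
blue [ 165  113  100   66 1129] [206.55 163.64] [619.1  -37.71 122.  ]
blue [  0 257  16  14  94] [  5.33 263.91] [519.87 242.07 122.  ]
blue [256 272  38   4  54] [275.11 273.39] [ 469.79 -102.11  122.  ]
blue [488 284  29  20 245] [502.14 293.52] [ 408.65 -398.87  122.  ]
or [160  23  22  21  93] [170.31  32.06] [758.28 -23.4  122.  ]
or [ 291  105  101   68 1041] [339.24 160.16] [ 606.74 -192.7   122.  ]
or [210 111   9  57 188] [214.51 138.65] [646.22 -51.66 122.  ]
or [140 271  50  10 104] [170.17 277.73] [478.08  34.94 122.  ]
or [191 276  30   3  47] [206.57 276.77] [474.42 -12.59 122.  ]
```

View pics/w2b.png

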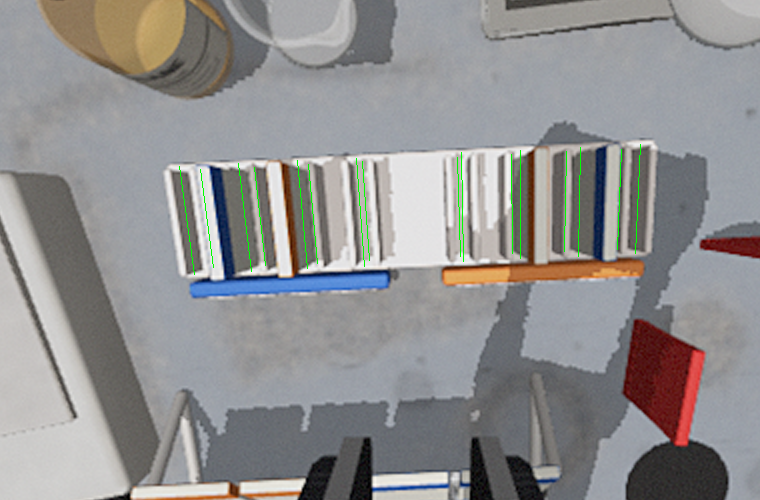

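```bash
cat > rackfit.py <<'E'
from fit import *
import pickle
np.set_printoptions(precision=2,suppress=True)
def fitrack(im,w,x0=(641,-121,-163)):
    h=cv2.cvtColor(im,cv2.COLOR_RGB2HSV); obs=[]
    for lo,hi in(((100,100,150),(125,255,255)),((6,120,165),(20,255,255))):
        m=cv2.inRange(h,lo,hi); n,l,s,c=cv2.connectedComponentsWithStats(m); p=proj(w,[602,-25,20] if lo[0]>50 else [583,-208,20])[0]
        k=1+np.argmin(np.linalg.norm(c[1:]-p,axis=1)+1e3*(s[1:,4]<150)); obs.append(cv2.GaussianBlur((l==k).astype(np.float32),(0,0),1)); print(s[k],c[k])
    def cost(v):
        c=0; M=np.array([v[0],v[1]]);yaw=v[2]*1e-2; X=np.array([np.cos(yaw),np.sin(yaw)]);Y=np.array([-X[1],X[0]])
        for sg,o in zip((-1,1),obs):
            g=hull(w,box(M+sg*95*X-49*Y,yaw,150,12,0,30),o.shape); c+=((cv2.GaussianBlur(g.astype(np.float32),(0,0),1)-o)**2).sum()
        return c
    best=None
    for dx in(-5,5):
      for dy in(-5,5):
        for a in(-5,0,6):
            v=np.array([x0[0]+dx,x0[1]+dy,x0[2]+a]); r=minimize(cost,v,method='Nelder-Mead',options=dict(initial_simplex=v+np.array([[0,0,0],[8,0,0],[0,8,0],[0,0,8]])))
            if best is None or r.fun<best.fun: best=r
    return best
E
python3 - <<'E'
from rackfit import *
im=cv2.imread('pics/w2.png')[:,:,::-1].copy(); w=pickle.load(open('w2.pkl','rb'))
r=fitrack(im,w); print(r.x,r.fun)
M=r.x[:2];yaw=r.x[2]*.01;X=np.array([np.cos(yaw),np.sin(yaw)]);Y=np.array([-X[1],X[0]])
big=cv2.resize(im[:,:,::-1],None,fx=4,fy=4,interpolation=cv2.INTER_CUBIC)
L=lambda a,b,col: cv2.line(big,*[tuple(int(k*4+2) for k in proj(w,p)[0]) for p in (a,b)],col,1)
for xs in(-155,-115,-75,-35,35,75,115,155):
    print(xs,M+xs*X)
    for d in(-6,6): L([*(M+(xs+d)*X-36*Y),52],[*(M+(xs+d)*X+36*Y),52],(0,255,0))
for xs in(-155,-75,75,115):
    for d in(-4,4): L([*(M+(xs+d)*X-32*Y),122],[*(M+(xs+d)*X+32*Y),122],(255,0,255))
cv2.imwrite('pics/w2c.png',big[400:780,560:1700][:, ::1][:, :1140] if 0 else cv2.resize(big[400:780,560:1700],(800,267)))
E
```

```text
[165 167  99  12 712] [213.72 172.21]
[291 161 101  12 648] [339.07 166.21]
[ 640.13 -119.61 -162.85] 478.06365966796875
-155 [649.07  35.13]
-115 [646.76  -4.8 ]
-75 [644.46 -44.73]
-35 [642.15 -84.67]
35 [ 638.11 -154.55]
75 [ 635.81 -194.48]
115 [ 633.5  -234.42]
155 [ 631.19 -274.35]
```

View pics/w2c.png

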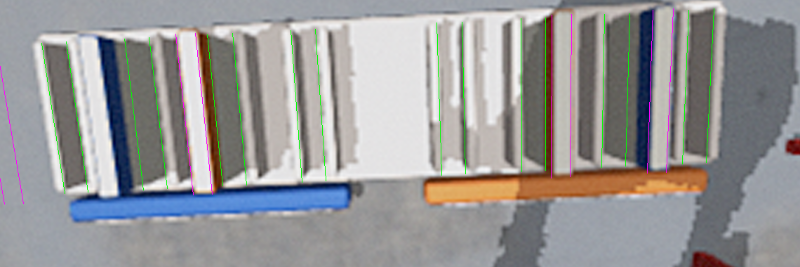

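The fit overlays well. The blue plate at slot −115 is right and the orange at −75 is wrong. The orange at +75 is right and the blue at +115 is wrong. Slots −155, −35, 35 and 155 are free. I'll start with the wrong orange plate.

>>> servo_tool(
  plan="3 3.5 -4 0 0 0.02;6.55 7.4 -8 0 0 0.047;6.55 7.4 -11 0 0 0.047;6.55 7.4 -11 0 0 0.047;6.55 7.4 -11 0 0 0.047;6.55 7.4 -11 0 0 0.047;6.55 7.4 -11 0 0 0.047",
  jaw=0.45,
)

```text
t: 4.18
position: [645.3, -45.1, 219.5]
tcp_rot: [1.0, -0.029, 0.001, 0.0]
wrist_force: [-0.4, 0.1, 1.4]
width: 23.7
finger_force: 0.0
```

```bash
cat >> h.py <<'E'
RM=np.array([640.1,-119.6]);RY=-1.6285;RX=np.array([np.cos(RY),np.sin(RY)])
def slot(xs): return RM+xs*RX
RAZ=np.degrees(RY)+90
E
python3 - <<'E'
from h import *
s=read_state();print(s['t'],s['position'],s['wrist_force']);to([*slot(-75),82],toolR(RAZ))
E
```

```text
4.1833 [645.34020224 -45.11058485 219.53626179] [-0.41121377  0.06445355  1.3967896 ]
shift cm [ -0.09   0.04 -13.75] turn [0.001 0.002 0.001] rows 3.3
```

>>> servo_tool(
  plan="-0.1 0 -4 0 0 0;-0.1 0 -8 0 0 0;-0.1 0 -11 0 0 0;-0.1 0 -12.5 0 0 0;-0.1 0 -13.7 0 0 0;-0.1 0 -13.7 0 0 0;-0.1 0 -13.7 0 0 0",
)

```text
t: 4.77
position: [645.0, -44.8, 82.4]
tcp_rot: [1.0, -0.029, 0.001, 0.0]
wrist_force: [1.0, -0.3, -0.1]
width: 23.3
finger_force: 0.0
```

>>> servo_tool(
  plan="0 0 0 0 0 0;0 0 0 0 0 0;0 0 0 0 0 0;0 0 0 0 0 0;0 0 0 0 0 0;0 0 0 0 0 0",
  jaw=1,
)

```text
t: 5.27
position: [645.6, -44.2, 83.2]
tcp_rot: [1.0, -0.029, 0.002, 0.001]
wrist_force: [-0.7, -0.9, 8.5]
width: 7.5
finger_force: 59.5
```

>>> servo_tool(
  plan="0 0 4 0 0 0;0 0 8 0 0 0;0 0 12 0 0 0;0 0 14 0 0 0;-0.2 -4 14 0 0 0;-0.4 -8 14 0 0 0;-0.63 -10.98 14 0 0 0;-0.63 -10.98 14 0 0 0;-0.63 -10.98 14 0 0 0;-0.63 -10.98 14 0 0 0",
)

```text
t: 6.1
position: [637.8, -153.2, 220.8]
tcp_rot: [1.0, -0.029, 0.0, -0.0]
wrist_force: [-0.3, 1.0, -1.3]
width: 7.4
finger_force: 58.9
```

Run:
```python
from h import *
s=read_state();print(s['t'],s['position'],s['wrist_force'],s['width']);to([*slot(35),82],toolR(RAZ))
```

```text
6.1 [ 637.78332918 -153.20997625  220.77590544] [-0.26143173  1.01135069 -1.33361072] 7.411416314400948
shift cm [  0.03  -0.13 -13.88] turn [-0.  0. -0.] rows 3.3
```

>>> servo_tool(
  plan="0 -0.1 -4 0 0 0;0 -0.1 -7 0 0 0;0 -0.1 -8.5 0 0 0;0 -0.1 -10 0 0 0;0 -0.1 -11 0 0 0;0 -0.1 -12 0 0 0;0 -0.1 -13 0 0 0;0 -0.1 -13.6 0 0 0;0 -0.1 -13.6 0 0 0;0 -0.1 -13.6 0 0 0",
)

```text
t: 6.93
position: [638.1, -154.6, 84.8]
tcp_rot: [1.0, -0.029, 0.0, 0.0]
wrist_force: [0.5, -0.2, -1.2]
width: 7.4
finger_force: 59.0
```

>>> servo_tool(
  plan="0 0 -0.15 0 0 0;0 0 -0.3 0 0 0;0 0 -0.3 0 0 0",
)

```text
t: 7.18
position: [638.3, -154.8, 83.2]
tcp_rot: [1.0, -0.029, 0.001, 0.0]
wrist_force: [-1.9, 0.0, 5.1]
width: 7.3
finger_force: 60.0
```

>>> servo_tool(
  plan="0 0 0 0 0 0;0 0 0 0 0 0;0 0 0 0 0 0;0 0 4 0 0 0;0 0 8 0 0 0;0 0 12 0 0 0;-0.2 -4 14 0 0 0;-0.4 -8 14 0 0 0;-0.4 -8 14 0 0 0;-0.4 -8 14 0 0 0",
  jaw=0.45,
)

```text
t: 8.02
position: [633.2, -237.0, 221.2]
tcp_rot: [1.0, -0.03, -0.0, 0.0]
wrist_force: [0.4, 1.4, -0.1]
width: 23.1
finger_force: 0.0
```

Run:
```python
from h import *
s=read_state();print(s['t'],s['position'],s['wrist_force'],s['width']);to([*slot(115),83],toolR(RAZ))
```

```text
8.0167 [ 633.2431234  -237.03851524  221.2097769 ] [ 0.44747043  1.36749978 -0.12974601] 23.067749977057606
shift cm [  0.02   0.26 -13.82] turn [ 0.    -0.     0.003] rows 3.3
```

>>> servo_tool(
  plan="0 0.2 -4 0 0 0;0 0.2 -8 0 0 0;0 0.25 -11 0 0 0;0 0.25 -12.5 0 0 0;0 0.25 -13.8 0 0 0;0 0.25 -13.8 0 0 0;0 0.25 -13.8 0 0 0",
)

```text
t: 8.6
position: [633.6, -230.5, 82.4]
tcp_rot: [1.0, -0.028, -0.001, -0.001]
wrist_force: [-0.5, 0.3, -1.1]
width: 23.5
finger_force: 0.0
```

>>> servo_tool(
  plan="0 0 0 0 0 0;0 0 0 0 0 0;0 0 0 0 0 0;0 0 0 0 0 0;0 0 0 0 0 0",
  jaw=1,
)

```text
t: 9.02
position: [633.7, -231.8, 83.4]
tcp_rot: [1.0, -0.029, -0.0, -0.0]
wrist_force: [1.3, -0.6, -1.6]
width: 7.0
finger_force: 59.4
```

>>> servo_tool(
  plan="0 0 4 0 0 0;0 0 8 0 0 0;0 0 12 0 0 0;0 0 14 0 0 0;0.2 4 14 0 0 0;0.4 8 14 0 0 0;0.7 12 14 0 0 0;0.86 15 14 0 0 0;0.86 15 14 0 0 0;0.86 15 14 0 0 0;0.86 15 14 0 0 0",
)

```text
t: 9.93
position: [642.4, -82.5, 223.5]
tcp_rot: [1.0, -0.028, -0.0, 0.0]
wrist_force: [0.1, 0.5, -2.1]
width: 7.1
finger_force: 60.0
```

Run:
```python
from h import *
s=read_state();print(s['t'],s['position'],s['wrist_force'],s['width']);to([*slot(-35),83],toolR(RAZ))
```

```text
9.9333 [642.41104995 -82.46402844 223.51548884] [ 0.14992189  0.49394326 -2.10563275] 7.06623336570529
shift cm [ -0.03  -0.22 -14.05] turn [ 0.001 -0.    -0.001] rows 3.4
```

>>> servo_tool(
  plan="0 -0.2 -4 0 0 0;0 -0.2 -7 0 0 0;0 -0.2 -8.5 0 0 0;0 -0.2 -10 0 0 0;0 -0.2 -11 0 0 0;0 -0.2 -12 0 0 0;0 -0.2 -13 0 0 0;0 -0.2 -14 0 0 0;0 -0.2 -14.1 0 0 0;0 -0.2 -14.1 0 0 0",
)

```text
t: 10.77
position: [642.7, -84.4, 82.4]
tcp_rot: [1.0, -0.029, 0.0, 0.0]
wrist_force: [-0.6, 0.7, -1.2]
width: 7.1
finger_force: 61.0
```

Run:
```python
from rackfit import *
w=pickle.load(open('w2.pkl','rb'));im=cv2.imread('pics/w2.png')[:,:,::-1].copy()
# stand: bands in scene & side images
S=camera_info('scene');D=camera_info('side')
for c,ci in(('scene',S),('side',D)):
    m=cv2.imread('pics/%s0.png'%c)[:,:,::-1].copy()
    for col,uv in(('or',(229,172) if c=='scene' else (280,234)),('blue',(255,202) if c=='scene' else (312,207))):
        b,s,ce=blob(mask(m,col),uv); cs,_=cv2.findContours(b.astype(np.uint8),0,2); q=cv2.minAreaRect(np.vstack(cs)); print(c,col,s,ce,cv2.boxPoints(q).round(1).tolist())
```

```text
scene or [216 157  27  31 191] [228.91 172.07] [[214.60000610351562, 160.0], [218.6999969482422, 156.39999389648438], [242.6999969482422, 183.8000030517578], [238.60000610351562, 187.39999389648438]]
scene blue [240 185  30  34 230] [254.6  201.99] [[238.5, 188.10000610351562], [242.89999389648438, 184.1999969482422], [270.1000061035156, 215.3000030517578], [265.70001220703125, 219.1999969482422]]
side or [260 216  40  37 437] [279.76 234.22] [[258.6000061035156, 244.10000610351562], [295.29998779296875, 215.10000610351562], [302.0, 223.60000610351562], [265.20001220703125, 252.60000610351562]]
side blue [296 193  33  30 304] [311.96 207.34] [[294.79998779296875, 215.89999389648438], [323.29998779296875, 191.8000030517578], [328.8999938964844, 198.5], [300.5, 222.5]]
```

>>> servo_tool(
  plan="0 0 0 0 0 0;0 0 0 0 0 0;0 0 0 0 0 0;0 0 4 0 0 0;0 0 8 0 0 0;0 0 12 0 0 0;-4 0 16 0 0 0;-8 0 18 0 0 0;-12 1 18 0 0 0;-16 2 18 0 0 0;-20 3 18 0 0 0;-23 3.5 18 0 0 0",
  jaw=0.3,
)

```text
t: 11.77
position: [412.9, -49.0, 262.8]
tcp_rot: [1.0, -0.029, 0.001, 0.0]
wrist_force: [0.4, 0.2, 1.7]
width: 29.9
finger_force: 0.0
```

>>> servo_tool(
  plan="-2 0 0 0 0 0;-4 0 0 0 0 0;-4 0 0 0 0 0;-4 0 0 0 0 0;-4 0 0 0 0 0",
)

```text
t: 12.18
position: [375.7, -49.8, 262.9]
tcp_rot: [1.0, -0.029, 0.001, 0.0]
wrist_force: [1.1, -0.1, -0.6]
width: 29.5
finger_force: 0.0
```

Run:
```python
from rackfit import *
im=snap('wrist','w3.png'); w=camera_info('wrist'); pickle.dump(w,open('w3.pkl','wb'))
s=read_state(); print(s['t'],s['position'],s['joint_positions'],s['qd'])
cv2.imwrite('pics/w3b.png',cv2.resize(im[:,:,::-1],(800,600),interpolation=cv2.INTER_CUBIC))
for c in('blue','or'):
    n,l,st,ce=cv2.connectedComponentsWithStats(mask(im,c).astype(np.uint8))
    for i in range(1,n):
        if st[i,4]>40: print(c,st[i],ce[i],onz(w,ce[i],112))
```

```text
12.2333 [375.79 -49.78 262.7 ] [-0.33  0.04  1.82  0.    1.28  1.29] [ 0.    0.01  0.   -0.    0.   -0.  ]
blue [ 361   92   77   20 1034] [397.02 103.05] [ 462.91 -165.97  112.  ]
blue [ 287   96   71   16 1033] [320.89 103.89] [466.24 -94.7  112.  ]
or [ 127   91   78   22 1072] [167.92 104.71] [473.71  48.64 112.  ]
or [ 207   96   71   17 1000] [243.68 104.14] [470.15 -22.38 112.  ]
```

View pics/w3b.png

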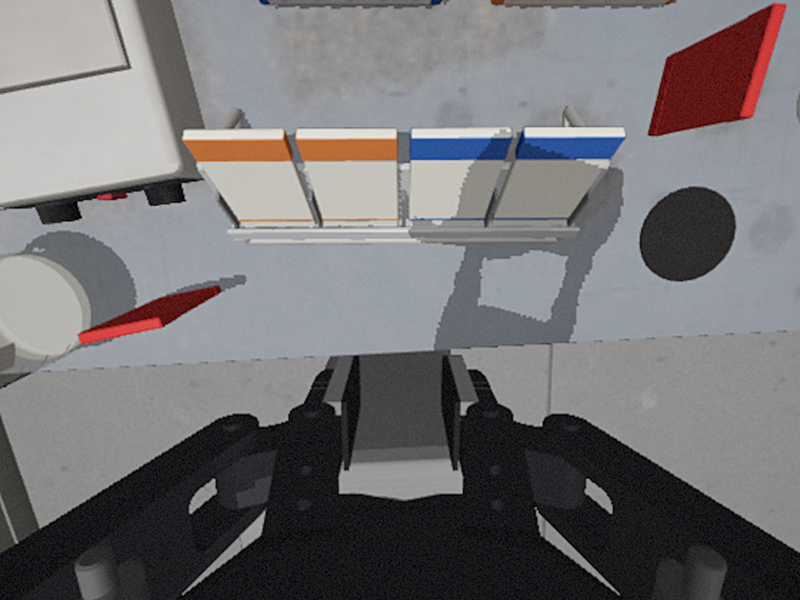

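The wrist view of the stand shows four plates, at display pixels orange (238,180), orange (348,180), blue (460,180) and blue (565,180). All four bays are full, and the mat is at (688,233).

```bash
cat > standfit.py <<'E'
from rackfit import *
im=cv2.imread('pics/w3.png')[:,:,::-1].copy(); w=pickle.load(open('w3.pkl','rb'))
obs=[cv2.GaussianBlur(blob(mask(im,c),uv)[0].astype(np.float32),(0,0),1) for c,uv in(('or',(168,105)),('or',(244,104)),('blue',(321,104)),('blue',(397,103)))]
t=np.radians(35)
def corners(v,yk,smin,smax,x=-4):
    cx,cy,yaw,zc=v[0],v[1],v[2]*1e-2,v[3]
    P=[]
    for s in(smin,smax):
        for y in(-32,32): P.append([x*np.cos(t)+s*np.sin(t),yk+y,-x*np.sin(t)+s*np.cos(t)])
    return R.from_rotvec([0,0,yaw]).apply(P)+[cx,cy,zc]
def cost(v,full=False):
    c=0
    for yk,o in zip((108,36,-36,-108),obs):
        c+=((cv2.GaussianBlur(hull(w,corners(v,yk,55-v[4],55),o.shape).astype(np.float32),(0,0),1)-o)**2).sum()
    return c
for zf in(None,76):
    v=np.array([445,-58,-5,76,16.]); S=v+np.vstack([np.zeros(5),np.diag([8,8,3,6 if zf is None else 0.0001,5.])])
    for _ in range(3):
        r=minimize(cost,v,method='Nelder-Mead',options=dict(initial_simplex=S,maxiter=600)); v=r.x; S=v+np.vstack([np.zeros(5),np.diag([4,4,2,4 if zf is None else 0.0001,3.])])
    print(zf,r.x,r.fun)
    for yk in(108,36,-36,-108): print(yk,(R.from_rotvec([0,0,v[2]*.01]).apply([0,yk,0])+[v[0],v[1],v[3]]))
E
python3 standfit.py
```

```text
None [445.2  -57.52  -5.12  71.15  18.98] 35.68458557128906
108 [450.72  50.34  71.15]
36 [447.04 -21.56  71.15]
-36 [443.36 -93.47  71.15]
-108 [ 439.67 -165.38   71.15]
76 [444.7  -57.36  -5.09  76.    18.7 ] 83.01644897460938
108 [450.2  50.5  76. ]
36 [446.54 -21.4   76.  ]
-36 [442.87 -93.31  76.  ]
-108 [ 439.2  -165.22   76.  ]
```

```bash
cat >> h.py <<'E'
SV=np.array([445.0,-57.4,74.0]);SYW=-0.051
SR=R.from_rotvec([0,0,SYW])*R.from_rotvec([0,np.radians(35),0])*toolR(90)
def bay(yk,s,off=-1.0):
    t=np.radians(35); return R.from_rotvec([0,0,SYW]).apply([off*np.cos(t)+s*np.sin(t),yk,-off*np.sin(t)+s*np.cos(t)])+SV
RR=toolR(RAZ)
E
python3 - <<'E'
from h import *
s=read_state();print(s['position'])
to(bay(-108,121),SR);to(bay(-108,21),SR);print(bay(-108,121),bay(-108,21))
E
```

```text
[375.79386644 -49.78171131 262.69927365]
shift cm [ 13.22 -11.9   -8.9 ] turn [0.504 0.453 1.524] rows 13.3
shift cm [  7.49 -11.61 -17.09] turn [0.504 0.453 1.524] rows 13.3
[ 507.98881053 -168.75582379  173.6909738 ] [ 450.70574434 -165.83185189   91.77576937]
```

>>> servo_tool(
  plan="4 -3 0 0.04 0.04 0.12;8 -6 0 0.08 0.07 0.24;12 -9 0 0.12 0.11 0.36;13.2 -11.9 0 0.16 0.145 0.48;13.2 -11.9 0 0.2 0.18 0.6;13.2 -11.9 0 0.24 0.215 0.72;13.2 -11.9 0 0.28 0.25 0.84;13.2 -11.9 0 0.32 0.285 0.96;13.2 -11.9 0 0.36 0.32 1.08;13.2 -11.9 0 0.4 0.36 1.2;13.2 -11.9 0 0.44 0.4 1.33;13.2 -11.9 0 0.48 0.43 1.45",
  jaw=0.3,
)

```text
t: 13.23
position: [507.8, -168.9, 261.0]
tcp_rot: [0.747, 0.603, -0.192, -0.202]
wrist_force: [-0.7, -0.6, 0.0]
width: 30.0
finger_force: 0.0
```

Run:
```python
from h import *
s=read_state();print(s['position'],s['joint_positions'].round(2))
to(bay(-108,101),SR);to(bay(-108,21),SR)
```

```text
[ 507.83575571 -168.85639094  261.01150828] [-0.39  0.69  0.98 -0.15  2.01 -0.2 ]
shift cm [ -1.13   0.07 -10.37] turn [0.049 0.041 0.148] rows 2.5
shift cm [ -5.71   0.3  -16.92] turn [0.049 0.041 0.148] rows 4.3
```

>>> servo_tool(
  plan="0 0 -3 0.03 0.03 0.1;-0.5 0 -7 0.049 0.041 0.148;-1.13 0.07 -10.37 0.049 0.041 0.148;-1.13 0.07 -10.37 0.049 0.041 0.148;-1.13 0.07 -10.37 0.049 0.041 0.148;-1.13 0.07 -10.37 0.049 0.041 0.148",
)

```text
t: 13.73
position: [496.9, -168.4, 160.2]
tcp_rot: [0.694, 0.655, -0.206, -0.216]
wrist_force: [0.2, 0.3, -0.5]
width: 29.9
finger_force: 0.0
```

Run:
```python
from h import *
s=read_state();print(s['position'],s['joint_positions'].round(2))
to(bay(-108,21),SR)
im=snap('side','s2.png');cv2.imwrite('pics/s2b.png',cv2.resize(im[130:310,150:420][:,:,::-1],(800,533),interpolation=cv2.INTER_CUBIC))
```

```text
[ 496.90425837 -168.43262787  160.2239915 ] [-0.37  0.77  1.14 -0.18  1.81 -0.3 ]
shift cm [-4.62  0.26 -6.84] turn [0.003 0.006 0.005] rows 2.0
```

View pics/s2b.png

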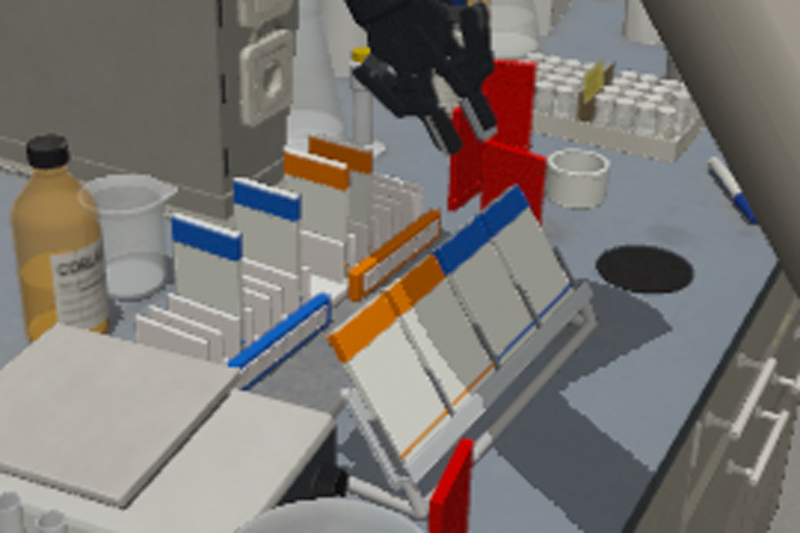

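The side view shows the gripper lined up above the far blue plate (510,205), its fingers straddling the plate's plane. Both swapped plates now stand in the right halves.

>>> servo_tool(
  plan="-1.5 0.1 -2.2 0 0 0;-3 0.2 -4.4 0 0 0;-4 0.26 -6 0 0 0;-4.6 0.26 -6.8 0 0 0;-4.6 0.26 -6.8 0 0 0;-4.6 0.26 -6.8 0 0 0",
)

```text
t: 14.28
position: [450.9, -166.0, 92.5]
tcp_rot: [0.694, 0.655, -0.205, -0.215]
wrist_force: [-1.1, 1.4, 0.2]
width: 29.8
finger_force: 0.0
```

>>> servo_tool(
  plan="0 0 0 0 0 0;0 0 0 0 0 0;0 0 0 0 0 0;0 0 0 0 0 0;0 0 0 0 0 0;0 0 0 0 0 0",
  jaw=1,
)

```text
t: 14.78
position: [451.2, -165.8, 92.2]
tcp_rot: [0.694, 0.656, -0.205, -0.215]
wrist_force: [4.1, 0.3, 6.3]
width: 7.6
finger_force: 59.3
```

Run:
```python
from h import *
s=read_state();print(s['position'],s['width'],s['wrist_force'])
p=s['position']; to(bay(-108,81),SR); to([560,-110,250],RR); to([*slot(-75),230],RR)
```

```text
[ 451.225094   -165.79117567   92.16252104] 7.579989554744633 [4.09536715 0.25434694 6.27397811]
shift cm [ 3.39 -0.18  4.88] turn [0.004 0.007 0.005] rows 1.4
shift cm [10.88  5.58 15.78] turn [-0.496 -0.448 -1.52 ] rows 13.3
shift cm [19.32 12.11 13.78] turn [-0.496 -0.448 -1.52 ] rows 13.3
```

>>> servo_tool(
  plan="1.7 -0.1 2.4 0 0 0;3.4 -0.2 4.9 0 0 0;5 -0.2 8 0 0 0;7 0 12 -0.04 -0.036 -0.12;9 1 15.8 -0.08 -0.07 -0.24;10 2 15.8 -0.12 -0.11 -0.36;11 3 15.8 -0.16 -0.144 -0.49;12 4 15.8 -0.2 -0.18 -0.61;13 5 15.8 -0.24 -0.215 -0.73;13 5 15.8 -0.28 -0.25 -0.85;13 6 15.8 -0.32 -0.29 -0.98;13 6 15.8 -0.36 -0.325 -1.1",
)

```text
t: 15.78
position: [579.8, -104.1, 248.9]
tcp_rot: [0.971, 0.212, -0.072, -0.078]
wrist_force: [0.7, -0.1, -1.4]
width: 7.5
finger_force: 59.1
```

Run:
```python
from h import *
s=read_state();print(s['position'],s['width'],s['wrist_force'])
to([*slot(-75),228],RR)
```

```text
[ 579.75590943 -104.10101832  248.92638832] 7.4737942007256875 [ 0.69854138 -0.07664637 -1.36806984]
shift cm [ 6.47  5.94 -2.09] turn [-0.163 -0.142 -0.486] rows 4.3
```

>>> servo_tool(
  plan="2 2 0 -0.04 -0.035 -0.12;4 4 0 -0.08 -0.07 -0.24;6.47 5.94 0 -0.12 -0.105 -0.36;6.47 5.94 -1 -0.163 -0.142 -0.486;6.47 5.94 -2.1 -0.163 -0.142 -0.486;6.47 5.94 -2.1 -0.163 -0.142 -0.486;6.47 5.94 -2.1 -0.163 -0.142 -0.486;6.47 5.94 -2.1 -0.163 -0.142 -0.486",
)

```text
t: 16.45
position: [644.5, -46.3, 228.4]
tcp_rot: [1.0, -0.026, -0.001, -0.0]
wrist_force: [0.8, -0.6, -1.7]
width: 7.1
finger_force: 59.0
```

Run:
```python
from h import *
s=read_state();print(s['position'],s['width'],s['wrist_force'])
to([*slot(-75),88],RR)
im=snap('side','s3.png');cv2.imwrite('pics/s3b.png',cv2.resize(im[90:290,150:420][:,:,::-1],(800,593),interpolation=cv2.INTER_CUBIC))
```

```text
[644.5276613  -46.25648284 228.4420749 ] 7.0785056216807165 [ 0.77765156 -0.64408332 -1.72599118]
shift cm [-1.000e-02  1.500e-01 -1.404e+01] turn [-0.001 -0.002 -0.005] rows 3.4
```

View pics/s3b.png

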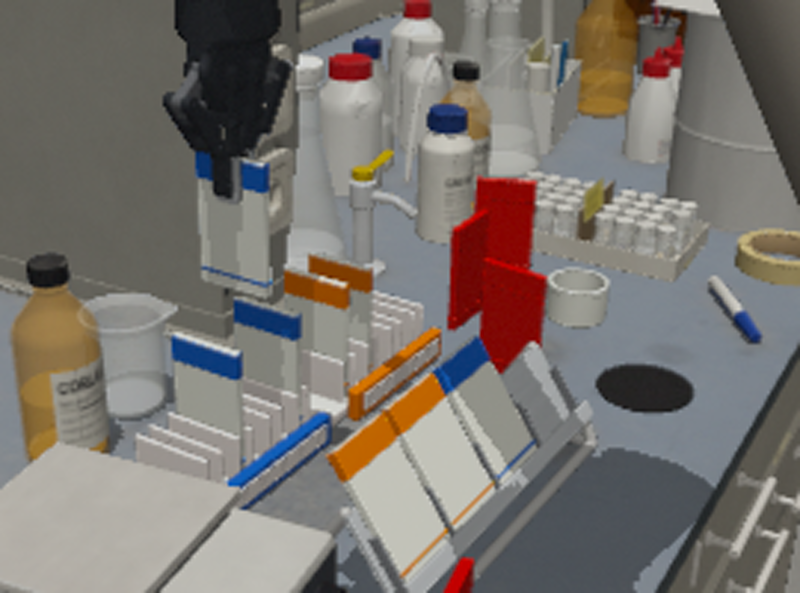

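The side view shows the blue plate held upright and square in the gripper, band up, above slot −75. Now the descent.

>>> servo_tool(
  plan="0 0.15 -4 0 0 0;0 0.15 -7 0 0 0;0 0.15 -8.5 0 0 0;0 0.15 -9.5 0 0 0;0 0.15 -10.5 0 0 0;0 0.15 -11.5 0 0 0;0 0.15 -12.5 0 0 0;0 0.15 -13.4 0 0 0;0 0.15 -13.8 0 0 0;0 0.15 -13.8 0 0 0",
)

```text
t: 17.33
position: [644.0, -44.3, 89.0]
tcp_rot: [1.0, -0.027, -0.002, -0.0]
wrist_force: [-0.6, -0.1, -1.6]
width: 7.0
finger_force: 59.2
```

>>> servo_tool(
  plan="0 0 -0.15 0 0 0;0 0 -0.3 0 0 0;0 0 -0.45 0 0 0;0 0 -0.45 0 0 0",
)

```text
t: 17.67
position: [644.9, -44.5, 88.1]
tcp_rot: [1.0, -0.027, 0.0, 0.0]
wrist_force: [-4.8, 0.6, 10.5]
width: 7.7
finger_force: 60.9
```

>>> servo_tool(
  plan="0 0 0 0 0 0;0 0 0 0 0 0;0 0 0 0 0 0;0 0 4 0 0 0;0 0 8 0 0 0;0 0 12 0 0 0;-3 0 16 0 0 0;-6 -1 17 0.04 0.036 0.12;-9 -2 17 0.08 0.07 0.24;-12 -3 17 0.12 0.11 0.36;-13 -4 17 0.16 0.145 0.48;-13.5 -5 17 0.2 0.18 0.6",
  jaw=0.45,
)

```text
t: 18.67
position: [507.7, -95.0, 256.4]
tcp_rot: [0.958, 0.257, -0.088, -0.092]
wrist_force: [0.7, -0.4, 0.3]
width: 23.3
finger_force: 0.0
```

Run:
```python
from h import *
s=read_state();print(s['position'],s['width'],s['wrist_force'])
to(bay(-36,101)+[0,0,60],SR);to(bay(-36,81),SR);to(bay(-36,21),SR)
```

```text
[507.65135207 -94.98435016 256.43106308] 23.285698830480335 [ 0.70105675 -0.39189843  0.30589455]
shift cm [-0.74 -0.13 -3.91] turn [0.313 0.279 0.944] rows 8.3
shift cm [ -1.89  -0.07 -11.55] turn [0.313 0.279 0.944] rows 8.3
shift cm [ -5.33   0.11 -16.47] turn [0.313 0.279 0.944] rows 8.3
```

>>> servo_tool(
  plan="-0.7 -0.1 0 0.04 0.034 0.115;-0.7 -0.1 0 0.08 0.07 0.23;-0.7 -0.1 0 0.117 0.105 0.35;-0.7 -0.1 0 0.155 0.14 0.47;-0.7 -0.1 0 0.195 0.175 0.59;-0.7 -0.1 0 0.235 0.21 0.71;-0.7 -0.1 -3 0.275 0.245 0.83;-0.7 -0.1 -6 0.313 0.279 0.944;-1.9 -0.07 -9 0.313 0.279 0.944;-1.9 -0.07 -11.55 0.313 0.279 0.944;-1.9 -0.07 -11.55 0.313 0.279 0.944;-1.9 -0.07 -11.55 0.313 0.279 0.944",
  jaw=0.3,
)

```text
t: 19.67
position: [490.0, -95.0, 139.4]
tcp_rot: [0.693, 0.655, -0.208, -0.218]
wrist_force: [0.8, 0.5, 0.2]
width: 30.0
finger_force: 0.0
```

Run:
```python
from h import *
s=read_state();print(s['position'],s['width'],s['wrist_force'])
to(bay(-36,21),SR)
```

```text
[490.00066503 -95.00723336 139.4188347 ] 30.033520704723237 [0.81221384 0.52429746 0.1787704 ]
shift cm [-3.56  0.11 -4.76] turn [ 0.002 -0.001  0.004] rows 1.4
```

>>> servo_tool(
  plan="-1.5 0 -2.1 0 0 0;-2.7 0.1 -3.6 0 0 0;-3.5 0.1 -4.7 0 0 0;-3.5 0.1 -4.7 0 0 0;-3.5 0.1 -4.7 0 0 0",
)

```text
t: 20.08
position: [456.4, -94.6, 94.6]
tcp_rot: [0.694, 0.655, -0.206, -0.216]
wrist_force: [0.2, 0.9, 0.0]
width: 29.6
finger_force: 0.0
```

>>> servo_tool(
  plan="0 0 0 0 0 0;0 0 0 0 0 0;0 0 0 0 0 0;0 0 0 0 0 0;0 0 0 0 0 0;0 0 0 0 0 0",
  jaw=1,
)

```text
t: 20.58
position: [456.9, -94.5, 94.3]
tcp_rot: [0.694, 0.656, -0.206, -0.215]
wrist_force: [4.1, -0.1, 7.0]
width: 6.9
finger_force: 59.8
```

>>> servo_tool(
  plan="1.7 -0.1 2.4 0 0 0;3.4 -0.2 4.9 0 0 0;5 -0.2 8 0 0 0;7 0 12 -0.04 -0.036 -0.12;9 1 15.8 -0.08 -0.07 -0.24;10 2 15.8 -0.12 -0.11 -0.36;11 3 15.8 -0.16 -0.144 -0.49;12 4 15.8 -0.2 -0.18 -0.61;13 5 15.8 -0.24 -0.215 -0.73;13 5 15.8 -0.28 -0.25 -0.85;13 6 15.8 -0.32 -0.29 -0.98;13 6 15.8 -0.36 -0.325 -1.1",
)

```text
t: 21.58
position: [585.6, -33.0, 251.2]
tcp_rot: [0.971, 0.212, -0.073, -0.079]
wrist_force: [0.5, 0.3, -1.9]
width: 7.1
finger_force: 58.9
```

Run:
```python
from h import *
s=read_state();print(s['position'],s['width'],s['wrist_force'])
to([*slot(-155),228],RR)
```

```text
[585.57279565 -33.00007118 251.20412391] 7.104608589080029 [ 0.46800675  0.2788129  -1.93093758]
shift cm [ 6.35  6.81 -2.32] turn [-0.164 -0.143 -0.486] rows 4.3
```

>>> servo_tool(
  plan="2 2 0 -0.04 -0.035 -0.12;4 4 0 -0.08 -0.07 -0.24;6.35 6.81 0 -0.12 -0.105 -0.36;6.35 6.81 -1 -0.163 -0.142 -0.486;6.35 6.81 -2.1 -0.163 -0.142 -0.486;6.35 6.81 -2.1 -0.163 -0.142 -0.486;6.35 6.81 -2.1 -0.163 -0.142 -0.486;6.35 6.81 -2.1 -0.163 -0.142 -0.486",
)

```text
t: 22.25
position: [649.1, 33.6, 230.6]
tcp_rot: [1.0, -0.026, -0.001, -0.001]
wrist_force: [-0.1, 0.7, -1.5]
width: 7.1
finger_force: 58.9
```

Run:
```python
from h import *
s=read_state();print(s['position'],s['width'],s['wrist_force'])
to([*slot(-155),91],RR)
```

```text
[649.11327254  33.57396509 230.55318666] 7.129404050136503 [-0.13186279  0.6980262  -1.53033133]
shift cm [-1.000e-02  1.600e-01 -1.396e+01] turn [-0.003 -0.002 -0.005] rows 3.3
```

>>> servo_tool(
  plan="0 0.12 -4 0 0 0;0 0.12 -7 0 0 0;0 0.12 -8.5 0 0 0;0 0.12 -9.5 0 0 0;0 0.12 -10.5 0 0 0;0 0.12 -11.5 0 0 0;0 0.12 -12.5 0 0 0;0 0.12 -13.2 0 0 0;0 0.12 -13.7 0 0 0;0 0.12 -13.7 0 0 0",
)

```text
t: 23.08
position: [648.4, 35.2, 91.8]
tcp_rot: [1.0, -0.027, -0.002, -0.001]
wrist_force: [-0.9, -0.2, -2.0]
width: 7.0
finger_force: 58.9
```

>>> servo_tool(
  plan="0 0 -0.15 0 0 0;0 0 -0.3 0 0 0;0 0 -0.45 0 0 0;0 0 -0.45 0 0 0",
)

```text
t: 23.42
position: [649.4, 35.2, 91.0]
tcp_rot: [1.0, -0.027, -0.0, -0.001]
wrist_force: [-3.8, -0.6, 10.4]
width: 7.2
finger_force: 60.7
```

>>> servo_tool(
  plan="0 0 0 0 0 0;0 0 0 0 0 0;0 0 0 0 0 0;0 0 4 0 0 0;0 0 8 0 0 0;0 0 12 0 0 0;-3 0 16 0 0 0;-6 -1 17 0.04 0.036 0.12;-9 -2 17 0.08 0.07 0.24;-12 -4 17 0.12 0.11 0.36;-13 -5.5 17 0.16 0.145 0.48;-14.2 -6 17 0.2 0.18 0.6",
  jaw=0.45,
)

```text
t: 24.42
position: [505.8, -26.7, 259.1]
tcp_rot: [0.958, 0.257, -0.088, -0.093]
wrist_force: [0.1, 0.3, -1.0]
width: 23.5
finger_force: 0.0
```

Run:
```python
from h import *
s=read_state();print(s['position'],s['width'],s['wrist_force'])
to(bay(36,81),SR)
```

```text
[505.77790785 -26.69518114 259.12105476] 23.512807932383357 [ 0.10368895  0.30272589 -1.01899788]
shift cm [ -1.34   0.29 -11.82] turn [0.313 0.277 0.945] rows 8.3
```

>>> servo_tool(
  plan="-0.7 0.2 0 0.04 0.034 0.115;-0.7 0.2 0 0.08 0.07 0.23;-0.7 0.2 0 0.117 0.105 0.35;-0.7 0.2 0 0.155 0.14 0.47;-0.7 0.2 0 0.195 0.175 0.59;-0.7 0.2 0 0.235 0.21 0.71;-0.7 0.2 -3 0.275 0.245 0.83;-0.7 0.3 -6 0.313 0.278 0.945;-1.3 0.3 -9 0.313 0.278 0.945;-1.35 0.3 -11.8 0.313 0.278 0.945;-1.35 0.3 -11.8 0.313 0.278 0.945;-1.35 0.3 -11.8 0.313 0.278 0.945",
  jaw=0.3,
)

```text
t: 25.42
position: [492.9, -21.7, 139.8]
tcp_rot: [0.692, 0.655, -0.209, -0.218]
wrist_force: [0.8, -0.9, 0.9]
width: 30.1
finger_force: 0.0
```

Run:
```python
from h import *
s=read_state();print(s['position'],s['width'],s['wrist_force'])
to(bay(36,21),SR)
```

```text
[492.85395595 -21.68595333 139.8489384 ] 30.127235013137856 [ 0.81593661 -0.93644633  0.90526888]
shift cm [-3.48 -0.03 -4.81] turn [ 0.002 -0.003  0.003] rows 1.4
```

>>> servo_tool(
  plan="-1.5 0 -2.1 0 0 0;-2.7 0 -3.7 0 0 0;-3.5 0 -4.8 0 0 0;-3.5 0 -4.8 0 0 0;-3.5 0 -4.8 0 0 0",
)

```text
t: 25.83
position: [459.4, -22.1, 94.2]
tcp_rot: [0.693, 0.656, -0.207, -0.216]
wrist_force: [-1.0, 0.4, 1.2]
width: 29.5
finger_force: 0.0
```

>>> servo_tool(
  plan="0 0 0 0 0 0;0 0 0 0 0 0;0 0 0 0 0 0;0 0 0 0 0 0;0 0 0 0 0 0;0 0 0 0 0 0",
  jaw=1,
)

```text
t: 26.33
position: [460.1, -22.1, 93.7]
tcp_rot: [0.693, 0.656, -0.206, -0.216]
wrist_force: [4.3, -0.5, 7.2]
width: 6.9
finger_force: 59.7
```

>>> servo_tool(
  plan="1.7 -0.1 2.4 0 0 0;3.4 -0.2 4.9 0 0 0;5 -0.2 8 0 0 0;7 -1 12 -0.04 -0.036 -0.12;9 -2 15.8 -0.08 -0.07 -0.24;10 -4 15.8 -0.12 -0.11 -0.36;11 -6 15.8 -0.16 -0.144 -0.49;12 -8 15.8 -0.2 -0.18 -0.61;13 -10 15.8 -0.24 -0.215 -0.73;13 -12 15.8 -0.28 -0.25 -0.85;13 -14 15.8 -0.32 -0.29 -0.98;13 -16 15.8 -0.36 -0.325 -1.1",
)

```text
t: 27.33
position: [588.4, -183.2, 250.4]
tcp_rot: [0.971, 0.212, -0.074, -0.079]
wrist_force: [-0.0, -0.2, -1.3]
width: 7.0
finger_force: 59.0
```

Run:
```python
from h import *
s=read_state();print(s['position'],s['width'],s['wrist_force'])
to([*slot(115),228],RR)
```

```text
[ 588.37147798 -183.15605559  250.43492927] 6.991211810779981 [-0.04084467 -0.1595349  -1.2570089 ]
shift cm [ 4.51 -5.13 -2.24] turn [-0.165 -0.144 -0.486] rows 4.3
```

>>> servo_tool(
  plan="1 -1 0 -0.04 -0.035 -0.12;2 -3 0 -0.08 -0.07 -0.24;3.5 -4 0 -0.12 -0.105 -0.36;4.5 -5.1 -1 -0.163 -0.142 -0.486;4.5 -5.1 -2.1 -0.163 -0.142 -0.486;4.5 -5.1 -2.1 -0.163 -0.142 -0.486;4.5 -5.1 -2.1 -0.163 -0.142 -0.486;4.5 -5.1 -2.1 -0.163 -0.142 -0.486",
)

```text
t: 28.0
position: [633.4, -232.7, 230.0]
tcp_rot: [1.0, -0.025, -0.002, -0.002]
wrist_force: [0.6, 0.9, -0.8]
width: 7.1
finger_force: 59.0
```

Run:
```python
from h import *
s=read_state();print(s['position'],s['width'],s['wrist_force'])
to([*slot(115),90.5],RR)
```

```text
[ 633.43417983 -232.67538221  229.99025726] 7.131984795404116 [ 0.63717987  0.86016558 -0.76716448]
shift cm [  0.    -0.17 -13.95] turn [-0.004 -0.004 -0.007] rows 3.3
```

>>> servo_tool(
  plan="0 -0.15 -4 -0.004 -0.004 -0.007;0 -0.15 -7 -0.004 -0.004 -0.007;0 -0.15 -8.5 -0.004 -0.004 -0.007;0 -0.15 -9.5 -0.004 -0.004 -0.007;0 -0.15 -10.5 -0.004 -0.004 -0.007;0 -0.15 -11.5 -0.004 -0.004 -0.007;0 -0.15 -12.5 -0.004 -0.004 -0.007;0 -0.15 -13.2 -0.004 -0.004 -0.007;0 -0.15 -13.7 -0.004 -0.004 -0.007;0 -0.15 -13.7 -0.004 -0.004 -0.007",
)

```text
t: 28.83
position: [632.9, -234.1, 91.3]
tcp_rot: [1.0, -0.03, -0.001, -0.0]
wrist_force: [0.0, -0.8, -1.4]
width: 7.4
finger_force: 58.9
```

>>> servo_tool(
  plan="0 0 -0.15 0 0 0;0 0 -0.3 0 0 0;0 0 -0.45 0 0 0;0 0 -0.45 0 0 0",
)

```text
t: 29.17
position: [634.0, -234.6, 90.3]
tcp_rot: [1.0, -0.029, 0.001, 0.001]
wrist_force: [-1.9, 1.1, 7.5]
width: 7.0
finger_force: 60.4
```

>>> servo_tool(
  plan="0 0 0 0 0 0;0 0 0 0 0 0;0 0 0 0 0 0;0 0 4 0 0 0;0 0 8 0 0 0;0 0 12 0 0 0;-2 3 16 0 0 0;-4 6 17 0.04 0.036 0.12;-6 9.5 17 0.08 0.07 0.24;-8 13 17 0.12 0.11 0.36;-10 16.5 17 0.16 0.145 0.48;-12 20 17 0.2 0.18 0.6",
  jaw=0.45,
)

```text
t: 30.17
position: [512.5, -33.6, 258.2]
tcp_rot: [0.959, 0.255, -0.087, -0.092]
wrist_force: [0.2, 0.6, -0.3]
width: 23.1
finger_force: 0.0
```

Run:
```python
from h import *
s=read_state();print(s['position'],s['width'],s['wrist_force'])
to(bay(108,81),SR)
```

```text
[512.45275004 -33.60987287 258.21341848] 23.14756490047656 [ 0.1694493   0.61132737 -0.29962533]
shift cm [ -1.64   8.17 -11.73] turn [0.314 0.28  0.95 ] rows 8.3
```

>>> servo_tool(
  plan="-0.7 3 0 0.04 0.034 0.115;-0.7 6 0 0.08 0.07 0.23;-0.7 8.2 0 0.117 0.105 0.35;-0.7 8.2 0 0.155 0.14 0.47;-0.7 8.2 0 0.195 0.175 0.59;-0.7 8.2 0 0.235 0.21 0.71;-0.7 8.2 -3 0.275 0.245 0.83;-0.7 8.2 -6 0.314 0.28 0.95;-1.3 8.2 -9 0.314 0.28 0.95;-1.65 8.2 -11.7 0.314 0.28 0.95;-1.65 8.2 -11.7 0.314 0.28 0.95;-1.65 8.2 -11.7 0.314 0.28 0.95",
  jaw=0.3,
)

```text
t: 31.17
position: [496.7, 47.2, 140.5]
tcp_rot: [0.693, 0.655, -0.208, -0.218]
wrist_force: [0.6, -0.1, 1.2]
width: 29.8
finger_force: 0.0
```

Run:
```python
from h import *
s=read_state();print(s['position'],s['width'],s['wrist_force'])
to(bay(108,21),SR)
```

```text
[496.65183097  47.24641734 140.45324778] 29.828378160547665 [ 0.60560817 -0.13201034  1.17523359]
shift cm [-3.49  0.26 -4.87] turn [ 0.003 -0.002  0.004] rows 1.4
```

>>> servo_tool(
  plan="-1.5 0.1 -2.1 0 0 0;-2.7 0.2 -3.7 0 0 0;-3.5 0.25 -4.85 0 0 0;-3.5 0.25 -4.85 0 0 0;-3.5 0.25 -4.85 0 0 0",
)

```text
t: 31.58
position: [463.3, 49.5, 94.2]
tcp_rot: [0.694, 0.655, -0.206, -0.216]
wrist_force: [-0.1, -0.4, 1.1]
width: 29.9
finger_force: 0.0
```

>>> servo_tool(
  plan="0 0 0 0 0 0;0 0 0 0 0 0;0 0 0 0 0 0;0 0 0 0 0 0;0 0 0 0 0 0;0 0 0 0 0 0",
  jaw=1,
)

```text
t: 32.08
position: [463.9, 49.5, 93.8]
tcp_rot: [0.694, 0.656, -0.206, -0.216]
wrist_force: [4.6, -0.7, 7.8]
width: 7.1
finger_force: 59.7
```

>>> servo_tool(
  plan="1.7 -0.1 2.4 0 0 0;3.4 -0.2 4.9 0 0 0;5 -0.2 8 0 0 0;7 -1 12 -0.04 -0.036 -0.12;9 -3 15.8 -0.08 -0.07 -0.24;10 -5.5 15.8 -0.12 -0.11 -0.36;11 -8 15.8 -0.16 -0.144 -0.49;12 -11 15.8 -0.2 -0.18 -0.61;13 -14 15.8 -0.24 -0.215 -0.73;13 -17 15.8 -0.28 -0.25 -0.85;13 -20 15.8 -0.32 -0.29 -0.98;13 -23 15.8 -0.36 -0.325 -1.1",
)

```text
t: 33.08
position: [592.1, -182.3, 250.6]
tcp_rot: [0.971, 0.211, -0.073, -0.079]
wrist_force: [-0.4, -0.8, -2.1]
width: 7.1
finger_force: 58.9
```

Run:
```python
from h import *
s=read_state();print(s['position'],s['width'],s['wrist_force'])
to([*slot(155),228],RR)
```

```text
[ 592.07695566 -182.25171401  250.62557975] 7.142350211030698 [-0.35715149 -0.75024317 -2.08919045]
shift cm [ 3.91 -9.21 -2.26] turn [-0.164 -0.143 -0.484] rows 4.2
```

>>> servo_tool(
  plan="1 -2.5 0 -0.04 -0.035 -0.12;2 -5 0 -0.08 -0.07 -0.24;3.5 -7.5 0 -0.12 -0.105 -0.36;3.9 -9.3 -1 -0.163 -0.142 -0.486;3.9 -9.3 -2.1 -0.165 -0.145 -0.488;3.9 -9.3 -2.1 -0.165 -0.145 -0.488;3.9 -9.3 -2.1 -0.165 -0.145 -0.488;3.9 -9.3 -2.1 -0.165 -0.145 -0.488",
)

```text
t: 33.75
position: [631.3, -273.0, 230.1]
tcp_rot: [1.0, -0.027, -0.0, -0.0]
wrist_force: [-0.1, 0.5, -1.8]
width: 6.8
finger_force: 58.9
```

Run:
```python
from h import *
s=read_state();print(s['position'],s['width'],s['wrist_force'])
to([*slot(155),90.5],RR)
```

```text
[ 631.34258023 -272.95775551  230.11126157] 6.795055174196692 [-0.08570124  0.45423891 -1.75638163]
shift cm [ -0.02  -0.14 -13.96] turn [-0.001 -0.    -0.004] rows 3.3
```

>>> servo_tool(
  plan="0 -0.13 -4 0 0 -0.003;0 -0.13 -7 0 0 -0.003;0 -0.13 -8.5 0 0 -0.003;0 -0.13 -9.5 0 0 -0.003;0 -0.13 -10.5 0 0 -0.003;0 -0.13 -11.5 0 0 -0.003;0 -0.13 -12.5 0 0 -0.003;0 -0.13 -13.2 0 0 -0.003;0 -0.13 -13.7 0 0 -0.003;0 -0.13 -13.7 0 0 -0.003",
)

```text
t: 34.58
position: [630.7, -274.4, 91.2]
tcp_rot: [1.0, -0.029, -0.001, -0.001]
wrist_force: [-0.5, 0.3, -1.5]
width: 7.1
finger_force: 58.9
```

>>> servo_tool(
  plan="0 0 -0.15 0 0 0;0 0 -0.3 0 0 0;0 0 -0.45 0 0 0;0 0 -0.45 0 0 0",
)

```text
t: 34.92
position: [631.6, -275.0, 90.4]
tcp_rot: [1.0, -0.029, 0.001, 0.0]
wrist_force: [-1.9, 2.2, 7.3]
width: 6.8
finger_force: 60.4
```

>>> servo_tool(
  plan="0 0 0 0 0 0;0 0 0 0 0 0;0 0 0 0 0 0;0 0 4 0 0 0;0 0 8 0 0 0;0 0 12 0 0 0;-3 0 16 0 0 0;-7 -1 19 0 0 0;-11 -3 21 0 0 0;-14.5 -5 21 0 0 0;-18 -8 21 0 0 0;-20 -10 21 0 0 0",
  jaw=0.45,
)

```text
t: 35.92
position: [437.9, -367.6, 299.1]
tcp_rot: [1.0, -0.028, 0.001, 0.001]
wrist_force: [0.2, -0.3, -0.3]
width: 23.6
finger_force: 0.0
```

>>> servo_tool(
  plan="0 0 0 0 0 0;0 0 0 0 0 0;0 0 0 0 0 0",
  jaw=-1,
)

```text
t: 36.17
position: [439.5, -367.4, 297.5]
tcp_rot: [1.0, -0.029, 0.0, -0.0]
wrist_force: [-0.0, -0.0, -0.2]
width: 58.9
finger_force: 0.0
```

Run:
```python
from rackfit import *
s=read_state();print(s['t'],s['position'],s['width'])
im=snap('wrist','w4.png');w=camera_info('wrist');pickle.dump(w,open('w4.pkl','wb'))
D=[tip_of('wrist','dish_center'),tip_of('wrist','mat')]
for d,z in zip(D,(20,0)): print([(e['uv'],e['conf'],onz(w,e['uv'],z)) for e in d])
g=cv2.cvtColor(im,cv2.COLOR_RGB2GRAY)
cv2.imwrite('pics/w4b.png',cv2.resize(im[:,:,::-1],(800,600),interpolation=cv2.INTER_CUBIC))
```

```text
36.1667 [ 439.46 -367.4   297.53] 58.910554308193745
[([327.6, 137.1], 0.69, array([ 496.  , -436.89,   20.  ]))]
[([256.1, 214.3], 0.6, array([ 385.68, -327.59,    0.  ]))]
```

View pics/w4b.png

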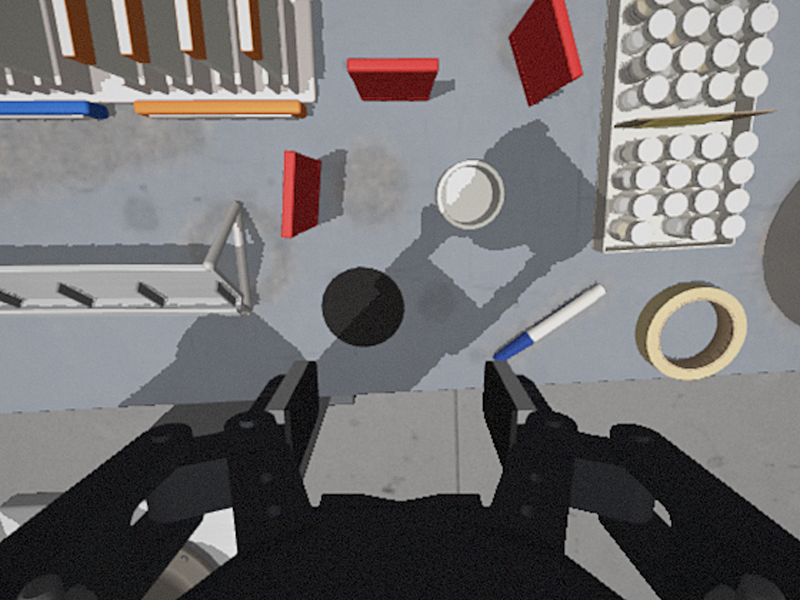

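The wrist view shows the stand empty and four orange plates standing in the orange half. The dish is at (470,193) in display pixels and the mat at (363,306). The red look-alike at (300,195) is clear of both. Next I'll fit circles.

```bash
cat > dish.py <<'E'
from rackfit import *
def ring(w,c,r,z):
    a=np.linspace(0,2*np.pi,60); return np.c_[c[0]+r*np.cos(a),c[1]+r*np.sin(a),np.full(60,z)]
def fitcirc(w,m,c0,r,z0,z1):
    o=cv2.GaussianBlur(m.astype(np.float32),(0,0),1)
    f=lambda v:((cv2.GaussianBlur(hull(w,np.vstack([ring(w,v,r,z0),ring(w,v,r,z1)]),o.shape).astype(np.float32),(0,0),1)-o)**2).sum()
    r_=minimize(f,c0,method='Nelder-Mead',options=dict(initial_simplex=np.array(c0)+np.array([[0,0],[8,0],[0,8]]))); return r_.x,r_.fun,m.sum()
E
python3 - <<'E'
from dish import *
im=cv2.imread('pics/w4.png')[:,:,::-1].copy();w=pickle.load(open('w4.pkl','rb'))
h=cv2.cvtColor(im,cv2.COLOR_RGB2HSV)
print('mat px',h[214,254],h[205,262],'shadow',h[240,235],'dish',h[118,322],h[134,310],'bench',h[130,270])
mm=np.zeros(h.shape[:2],np.uint8)
m=(h[...,2]<62); m=blob(m,(254,214))[0]; print(fitcirc(w,m,(385,-325),45,3,3))
win=np.zeros_like(m); win[100:170,295:362]=1
d=((h[...,1]<38)&(h[...,2]>90)&win); d=blob(d,(329,134))[0]; cs,_=cv2.findContours(d.astype(np.uint8),0,2); k=np.zeros(d.shape,np.uint8); cv2.drawContours(k,cs,-1,1,-1)
print(fitcirc(w,k,(498,-436),31,0,40))
E
```

```text
mat px [150  39  46] [126  27  47] shadow [111  23 109] dish [  0   1 219] [ 19  15 188] bench [ 75   3 146]
(array([ 384.83, -324.05]), np.float64(52.82707977294922), np.int64(2468))
(array([ 510.47, -444.52]), np.float64(2421.72314453125), np.uint64(4690))
```

Run:
```python
from dish import *
im=cv2.imread('pics/w4.png')[:,:,::-1].copy();w=pickle.load(open('w4.pkl','rb'))
h=cv2.cvtColor(im,cv2.COLOR_RGB2HSV); win=np.zeros(h.shape[:2],bool); win[103:168,298:360]=1
d=((h[...,2]>165)&win); d=cv2.morphologyEx(d.astype(np.uint8),cv2.MORPH_OPEN,np.ones((2,2)))
d=blob(d,(329,134))[0]
ys,xs=np.where(d); hl=cv2.convexHull(np.c_[xs,ys].astype(np.int32)); k=np.zeros(d.shape,np.uint8); cv2.fillConvexPoly(k,hl,1)
print(xs.min(),xs.max(),ys.min(),ys.max(),d.sum())
c,f,n=fitcirc(w,k,(498,-436),31,0,40); print(c,f,n)
c2=fitcirc(w,k,(498,-436),31,40,40); print(c2)
to([*c,80],RR);to([*c,0],RR)
```

```text
307 353 104 160 1620
[ 500.28 -436.82] 266.19586181640625 2204
(array([ 500.3 , -436.58]), np.float64(251.9621124267578), np.uint64(2204))
shift cm [  6.    -7.03 -21.72] turn [-0. -0. -0.] rows 5.7
shift cm [  6.    -7.03 -29.72] turn [-0. -0. -0.] rows 7.5
```

>>> servo_tool(
  plan="2 -2 -3 0 0 0;4 -5 -6 0 0 0;5.7 -7 -9 0 0 0;5.7 -7 -13 0 0 0;5.7 -7 -17 0 0 0;5.7 -7 -19.5 0 0 0;5.7 -7 -19.5 0 0 0;5.7 -7 -19.5 0 0 0;5.7 -7 -19.5 0 0 0",
)

```text
t: 37.07
position: [497.9, -437.8, 104.7]
tcp_rot: [1.0, -0.028, 0.001, 0.001]
wrist_force: [-0.4, 0.2, 0.7]
width: 85.5
finger_force: 0.0
```

Run:
```python
from rackfit import *
s=read_state();print(s['t'],s['position'],s['width'])
im=snap('wrist','w5.png');w=camera_info('wrist');pickle.dump(w,open('w5.pkl','wb'))
for z in(40,0):
    print([(e['uv'],e['conf'],onz(w,e['uv'],20)) for e in tip_of('wrist','dish_center')])
big=im[:,:,::-1].copy()
a=np.linspace(0,6.283,40)
for z in(0,40):
    P=np.c_[498+31*np.cos(a),-436.7+31*np.sin(a),np.full(40,z)]
    cv2.polylines(big,[proj(w,P).astype(np.int32)],True,(0,255,0) if z else (255,0,255),1)
cv2.imwrite('pics/w5b.png',cv2.resize(big,(800,600)))
```

```text
37.0667 [ 497.88 -437.82  104.72] 85.50042558592195
[([275.2, 223.5], 0.79, array([ 494.2 , -435.58,   20.  ]))]
[([275.2, 223.5], 0.79, array([ 494.2 , -435.58,   20.  ]))]
```

View pics/w5b.png

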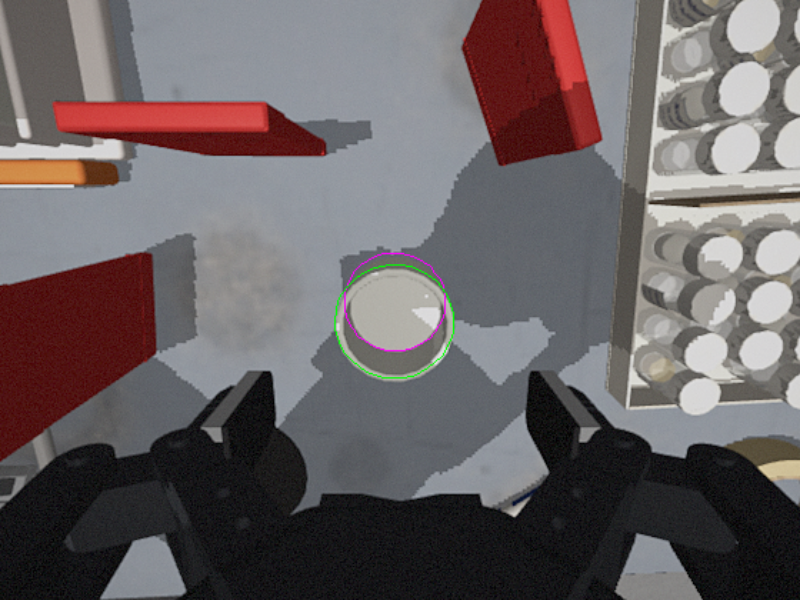

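The close view shows the dish rim at (395,322) inside the projected circle. The centre of (497.5,−436.7) holds to about 1 mm, and the open fingers straddle the dish.

>>> servo_tool(
  plan="-0.1 0.1 -3 0 0 0;-0.1 0.1 -6 0 0 0;-0.1 0.1 -8 0 0 0;-0.1 0.1 -9.3 0 0 0;-0.1 0.1 -10.2 0 0 0;-0.1 0.1 -10.2 0 0 0;-0.1 0.1 -10.2 0 0 0",
)

```text
t: 37.8
position: [495.9, -437.0, 1.6]
tcp_rot: [1.0, -0.029, 0.0, 0.0]
wrist_force: [0.8, -1.1, 0.3]
width: 85.7
finger_force: 0.0
```

>>> servo_tool(
  plan="0 0 0 0 0 0;0 0 0 0 0 0;0 0 0 0 0 0;0 0 0 0 0 0;0 0 0 0 0 0;0 0 0 0 0 0",
  jaw=1,
)

```text
t: 38.3
position: [496.2, -437.1, 2.7]
tcp_rot: [1.0, -0.029, 0.001, 0.001]
wrist_force: [-0.6, 1.0, 5.5]
width: 60.6
finger_force: 65.7
```

Run:
```python
from h import *
s=read_state();print(s['t'],s['position'],s['width'],s['wrist_force'],s['finger_force']);to([384.8,-324,s['position'][2]+3],RR)
```

```text
38.3 [ 496.21049665 -437.14612585    2.68903646] 60.5749598418085 [-0.56225291  1.02718101  5.4653031 ] 65.72933519259095
shift cm [-11.14  11.31   0.3 ] turn [0.002 0.002 0.   ] rows 3.8
```

>>> servo_tool(
  plan="0 0 3 0 0 0;0 0 6 0 0 0;-3 2 6 0 0 0;-6 4.5 6 0 0 0;-8.5 7.5 6 0 0 0;-11.2 10 6 0 0 0;-11.2 11.3 6 0 0 0;-11.2 11.3 6 0 0 0;-11.2 11.3 6 0 0 0",
)

```text
t: 39.05
position: [384.1, -324.0, 61.5]
tcp_rot: [1.0, -0.029, 0.001, 0.001]
wrist_force: [-0.2, -0.4, -2.1]
width: 60.4
finger_force: 66.3
```

Run:
```python
from h import *
s=read_state();print(s['t'],s['position'],s['width'],s['wrist_force'],s['finger_force']);to([384,-324,6],RR)
```

```text
39.05 [ 384.09525024 -323.96948779   61.47822377] 60.448871362379315 [-0.23053668 -0.44000453 -2.13907307] 66.32642850279808
shift cm [-0.01 -0.   -5.55] turn [ 0.001  0.001 -0.   ] rows 1.3
```

>>> servo_tool(
  plan="0 0 -2 0 0 0;0 0 -4 0 0 0;0 0 -5 0 0 0;0 0 -5.5 0 0 0;0 0 -5.6 0 0 0;0 0 -5.7 0 0 0;0 0 -5.7 0 0 0",
)

```text
t: 39.63
position: [383.6, -324.0, 5.6]
tcp_rot: [1.0, -0.029, -0.0, -0.0]
wrist_force: [-7.7, 5.2, 19.7]
width: 60.2
finger_force: 68.3
```

>>> servo_tool(
  plan="0 0 0 0 0 0;0 0 0 0 0 0;0 0 0 0 0 0;0 0 0 0 0 0;0 0 3 0 0 0;0 0 6 0 0 0;0 0 10 0 0 0;0 0 14 0 0 0;0 0 18 0 0 0;0 -3 22 0 0 0;0 -3 24 0 0 0;0 -3 24 0 0 0",
  jaw=-1,
)

```text
t: 40.63
position: [385.0, -356.8, 249.5]
tcp_rot: [1.0, -0.03, 0.004, 0.004]
wrist_force: [0.4, -0.2, 1.0]
width: 85.5
finger_force: 0.0
```

Run:
```python
from h import *
s=read_state();print(s['t'],s['position'],s['width'])
a=snap('wrist','w6.png');w=camera_info('wrist');b=snap('side','s6.png');c=snap('scene','c6.png')
t=np.linspace(0,6.283,60); A=a[:,:,::-1].copy()
for r,z,col in((45,3,(255,0,255)),(31,43,(0,255,0))):
    cv2.polylines(A,[(proj(w,np.c_[384.8+r*np.cos(t),-324+r*np.sin(t),np.full(60,z)])*8).astype(np.int32)],True,col,1,shift=3)
o=np.zeros((600,800,3),np.uint8)
o[:300,:400]=cv2.resize(A[60:270,180:460],(400,300)); o[:300,400:]=cv2.resize(c[120:270,210:410][:,:,::-1],(400,300)); o[300:]=cv2.resize(b[130:300,170:440][:,:,::-1],(800,504))[:300]
cv2.imwrite('pics/f6.png',o)
```

```text
40.6333 [ 385.00949885 -356.84511018  249.50169771] 85.49937889713715
```

View pics/f6.png

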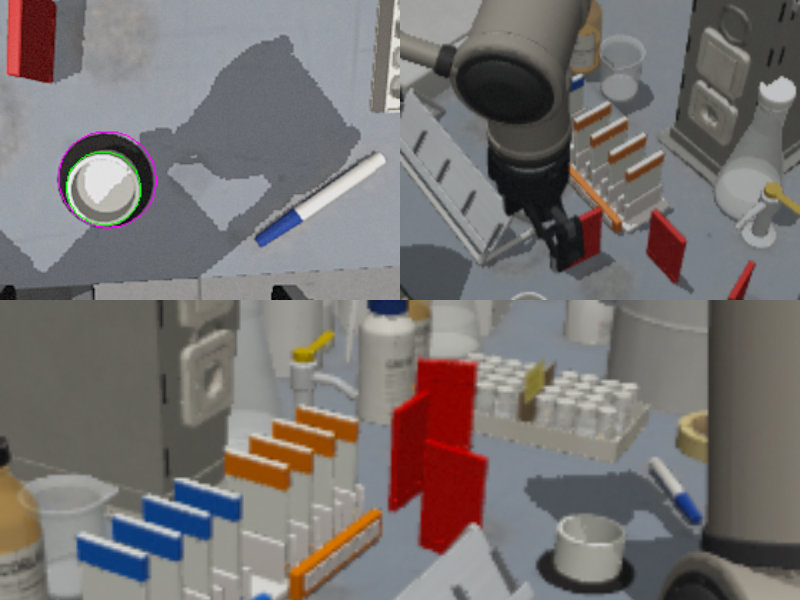

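The final views show four blue and four orange plates standing level, bands up, in their own halves. The dish is centred on the mat, the beaker is untouched and the gripper is clear.

```bash
python3 -c "
from plant import *
print(hand_in())"
```

```text
the job is handed in; nothing more can be done
None
```

The job is handed in: all eight plates stand in the slots of their own colour with bands up, the dish is upright in the middle of its mat, and the beaker was not touched; the judge returned no result.

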